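# Build up a two-sprocket hub on the assembly stand

## Task

Build up the bicycle hub: slide the loose parts over the upright hub on its stand, from the bottom up the wide spacer, the large sprocket, the narrow spacer, the small sprocket (collars upward, as they lie) and last the end cap, each fully seated on the one below. Lower the parts on rather than dropping them, and leave the tools lying around the work where they are.

Things in the scene. Friction and masses are not known exactly. Their poses are not given: they have to be found in the camera images.
- hub_stand: Fixed stand: steel foot plate 90 x 90 x 8 mm, a grey pedestal whose flat top (the seat, 46 mm across) is 25 mm above the bench, and on it the upright hub: diameter 32 mm for 39 mm, tapering over 6 mm to a nose 19 mm in diameter; its rounded top is 75 mm above the bench. Origin: on the hub axis at bench height; z up. Seated parts reach 14, 26, 35, 46 and 60 mm above the seat.
- wide_spacer_c (a point): Wide spacer: plain aluminium ring, 54 mm outside, 14 mm high. Bore 35 mm. Lies loose and flat on the bench, this side up. Point: on its axis, half-way up (7 mm above its underside); z up. Grip across the outside (54 mm).
- large_sprocket_c (a point): Large sprocket: steel, 17 teeth; toothed plate 68 mm over the tips, 4 mm thick, at the bottom, with a round collar 46 mm in diameter standing 8 mm above it; 12 mm high in all. Bore 35 mm. Lies loose and flat on the bench, this side up. Point: on its axis, half-way up (6 mm above its underside); z up. Grip across the collar (46 mm).
- narrow_spacer_c (a point): Narrow spacer: plain aluminium ring, 42 mm outside, 9 mm high. Bore 35 mm. Lies loose and flat on the bench, this side up. Point: on its axis, half-way up (4.5 mm above its underside); z up. Grip across the outside (42 mm).
- small_sprocket_c (a point): Small sprocket: steel, 13 teeth; toothed plate 52 mm over the tips, 4 mm thick, at the bottom, with a round collar 42 mm in diameter standing 7 mm above it; 11 mm high in all. Bore 35 mm. Lies loose and flat on the bench, this side up. Point: on its axis, half-way up (5.5 mm above its underside); z up. Grip across the collar (42 mm).
- end_cap_c (a point): End cap: dark steel ring; flange 44 mm in diameter, 4 mm thick, at the bottom, notched round collar 32 mm in diameter above it; 14 mm high in all. Bore 25 mm, goes over the hub nose only and rests on the small sprocket. Lies loose and flat, this side up. Point: on its axis, half-way up (7 mm above its underside); z up. Grip across the collar (32 mm).
- hex_keys: Set of hex keys in a blue holder, 97 x 100 x 26 mm, loose on the bench; leave it alone. Origin: centre of its underside.
- tape_measure: Yellow and black pocket tape measure, 69 x 91 x 35 mm, loose on the bench; leave it alone. Origin: near the centre of its underside. (Behind it the bicycle, fixed, upside down, overhangs the bench beyond about x = 0.66 m; its near pedal is at about x = 0.72, y = 0.04, z = 0.29 m.)
- pliers_red: Pliers with red handles, 63 x 202 x 13 mm, lying loose on the bench; leave them alone. Origin: centre of the underside.
There are look-alikes about, which are no part of the job. What is shaped like the part that bears small_sprocket_c but brown is not meant.

How it is judged:
By the outcome, as a careful person would: the job done as asked, in the order asked, and still so for the second after the job is handed in, with the robot touching nothing.
It also fails if it takes over 112 s, if anything falls off the work surface, if the arm or the gripper's body presses on something with over 40 N, if the wrist force passes 120 N, or if a joint passes its speed limit or range.

## Robot

A 6-joint arm with a two-finger parallel gripper is mounted at the origin on a cart in front of the work surface, level with it; the furniture and walls round the work are solid. World frame = base frame: x ahead of the robot, y to its left, z up, the work surface at z = 0. Lengths are in m, angles in rad, forces in N, time in s.
With the tool pointing down it reaches from about 0.35 to 0.8 m from the base axis. Payload 7.3 kg.
Tool frame: the origin (TCP) lies at the very end of the fingers, on their centre line; the grasp point (between the pads) lies 19 mm behind it (bot.pinch_z is the distance from the TCP to the grasp point, in m); z points along the fingers, y is the line along which they close (so a half turn about z gives the same grasp; the last joint's range is limited). The gripper opens to 85 mm and grips with 20 to 120 N. Pads are 22 mm wide; open, the fingers measure 114 mm over their backs; the gripper's body (76 mm by 85 mm) begins 54 mm behind the grasp point. The pads swing forward as they close: fully open they stand 13 mm farther back than shut.
Start: joints at [1.043, 0.342, 1.524, -0, 1.275, -0.146], TCP at [0.196, 0.487, 0.231] pointing down, gripper open.
Joint ranges: [-2.53, 2.53], [-0.77, 2.02], [0.04, 2.7], [-1, 4.14], [0.28, 2.66], [-3.11, 3.11]. Speed limits (rad/s): [2.57, 2.57, 3.14, 3.14, 3.14, 3.14].

## Interface

Orientations are given as a rotation vector (axis times angle).
In Python, from workcell import bot gives the robot as it stands.
- The arm moves only by the tool play_rows, never from a script. Its argument "deltas" is a list of rows, each an object with "grip": the gripper command: -1 is fully open, 1 is shut, values between are in proportion; "xyz": the shift along the tool's x, y, z in units of 150 mm (1.0 is 150 mm), a list of three; "turn": the turn about the tool's z in units of pi rad (1.0 is pi rad). A call has 1 to 10 rows; each row is the pose to reach, as a shift and turn from the pose commanded when the call began, along the tool's axes at that moment, turning the shorter way round; what a row does not reach only later rows make up. A row lasts 1/10 s, in which the tool goes at most 50 mm and 8.59 degrees, less where a joint would pass 70% of its speed; a pose out of reach is approached as far as the arm can. A call with a number of a shift or a turn outside -1 to 1 is refused whole. A call with a gripper value outside its range is refused whole. The fingers move at their own pace and stop on an object; the grip force is fixed at half the most. Time passes only in rows, so rows that repeat a pose let the fingers close. It gives the time, the measured TCP pose, the force, the opening and the grip force at its end, in the units of the state.
- bot.get_obs(): the state, without advancing time (a new reading comes with each control period).
- bot.capture(name): name is "scene" or "top"; returns a dict with "color" (480x640x3 uint8, red, green, blue), "intrinsics" (3x3 intrinsics, pixels), "R" (3x3) and "t" (3): a world point X has camera coordinates R X + t. Camera axes: x right, y down, z forward; pixel columns grow to the right and rows downward; lengths in m; the calibration is good to about 2 mm. A picture is of the moment at which its call begins. There is no depth.
- bot.hand_in(): hands the job in; it is judged then, once.
The state is a dict: "time_s": time; "joints": joint angles; "qd": joint speeds; "tau": joint torques, N m; "tool_pos": TCP position; "tcp_rot": TCP orientation; "wrist_force": force on the tool from outside, world axes, zero at the start; "moment": the same for the moment, N m; "grip_width": finger opening in m; "grasp_force": force on a finger pad.
Only numpy, scipy, OpenCV 4.12 (cv2) and the standard library are available. Lean on these libraries where they do the work, as an engineer would, in place of code of your own. Each camera call takes 0.05 s, during which the arm holds its last target. There are 200 camera calls.

## Working session

There is one attempt and no reset: what is moved stays moved. The work goes in short steps, Python scripts to look and compute and a tool call to move; the robot and the scene stay as the last step left them, time stands still between calls to the robot, and variables do not carry over. Pictures are saved under pics/ and viewed, at most 14 in all, crops included, and the job is handed in when it is done.

Besides the shell and the picture viewer there is one more tool, called after "Emit:" as name(argument=value, ...), one argument or row to a line, values as JSON. play_rows: Moves the arm, as the interface text tells. Its arguments: {"type":"object","properties":{"deltas":{"type":"array","items":{"type":"object","properties":{"grip":{"type":"number"},"xyz":{"type":"array","items":{"type":"number","minimum":-1,"maximum":1}},"turn":{"type":"number","minimum":-1,"maximum":1}}}}},"required":["deltas"]}

```bash
mkdir -p pics; python3 - <<'E'
from workcell import bot
import cv2,numpy as np,pickle
d={}
for n in("scene","top"):
    c=bot.capture(n);d[n]=c;cv2.imwrite(f"pics/{n}0.png",c["color"][:,:,::-1])
    print(n,c["intrinsics"].round(1).tolist(),(-c["R"].T@c["t"]).round(3),c["R"].round(3).tolist())
pickle.dump(d,open("d0.pkl","wb"))
o=bot.get_obs();print({k:np.round(v,3) for k,v in o.items()},bot.pinch_z)
E
```

```text
scene [[454.8, 0.0, 323.3], [0.0, 454.8, 238.6], [0.0, 0.0, 1.0]] [-0.084 -0.515  0.763] [[0.608, -0.794, -0.009], [-0.532, -0.399, -0.747], [0.589, 0.459, -0.665]]
top [[473.7, 0.0, 317.0], [0.0, 473.7, 247.3], [0.0, 0.0, 1.0]] [4.190e-01 1.000e-03 1.333e+00] [[-0.011, -1.0, 0.006], [-0.994, 0.01, -0.106], [0.106, -0.007, -0.994]]
{'time_s': np.float64(0.1), 'joints': array([ 1.043,  0.343,  1.525, -0.   ,  1.275, -0.146]), 'qd': array([-0.001, -0.001, -0.005, -0.   , -0.   , -0.001]), 'tau': array([ 1.0000e-03, -4.3445e+01, -2.4649e+01, -0.0000e+00,  5.0000e-03,
       -0.0000e+00]), 'tool_pos': array([0.195, 0.487, 0.231]), 'tcp_rot': array([-5.960e-01, -3.084e+00,  2.000e-03]), 'wrist_force': array([ 0.457,  0.266, -0.223]), 'moment': array([ 0.024,  0.051, -0.008]), 'grasp_force': np.float64(0.0), 'grip_width': np.float64(0.085)} 0.0187
```

View pics/scene0.png

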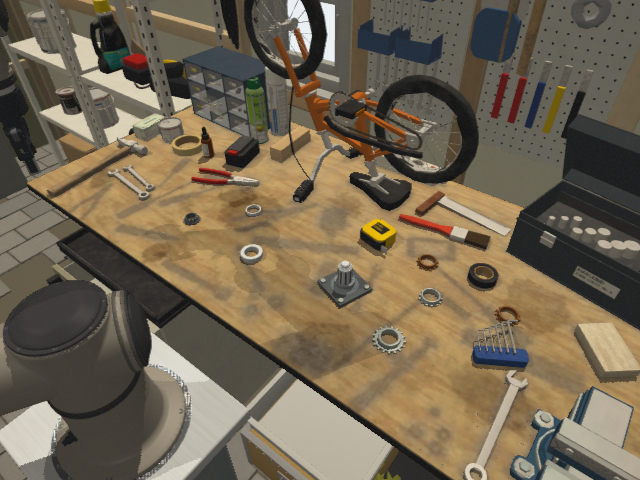

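View pics/top0.png

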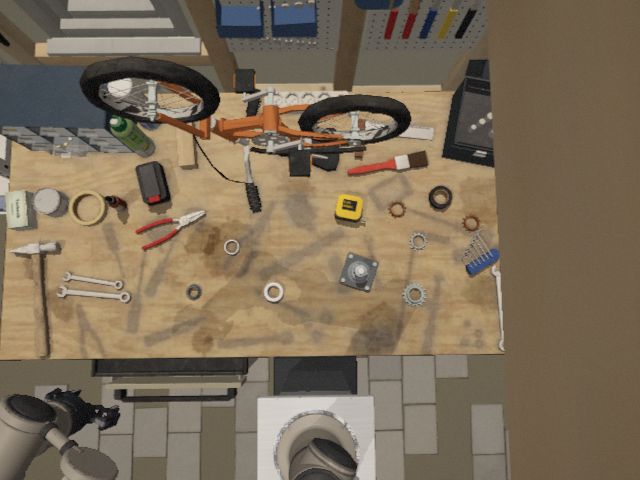

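The scene view shows the wide spacer at (251,254), narrow spacer (254,210), end cap (192,218), large sprocket (389,339), small sprocket (430,297) and hub (345,283). In the top view they are at (273,292), (232,247), (194,292), (415,294), (419,241) and (360,270). I'll enlarge these for sub-pixel readings.

```bash
cat > h.py <<'E'
import cv2,numpy as np
def tiles(d,items,fn,w=40,s=5,cols=4):
    T=[]
    for n,u,v in items:
        c=d[n]["color"][v-w//2:v+w//2,u-w//2:u+w//2,::-1]
        c=cv2.resize(c,None,fx=s,fy=s,interpolation=cv2.INTER_CUBIC)
        for k in range(0,w,10):
            p=int((k+.5)*s)
            cv2.line(c,(p,0),(p,5),(0,0,255),1);cv2.line(c,(0,p),(5,p),(0,0,255),1)
            cv2.putText(c,str(u-w//2+k),(p-6,14),0,.3,(255,0,255),1);cv2.putText(c,str(v-w//2+k),(6,p+3),0,.3,(255,0,255),1)
        c[:,-1]=0;c[-1]=0;T.append(c)
    while len(T)%cols:T.append(T[0]*0)
    cv2.imwrite(fn,np.vstack([np.hstack(T[i:i+cols]) for i in range(0,len(T),cols)]))
def proj(c,X):
    p=c["R"]@np.asarray(X,float).T+c["t"][:,None];p=c["intrinsics"]@p;return (p[:2]/p[2]).T
def ray_z(c,uv,z):
    o=-c["R"].T@c["t"];r=c["R"].T@np.linalg.inv(c["intrinsics"])@np.array([*uv,1.]);return o+r*(z-o[2])/r[2]
def tri(cs,uvs):
    A=[];b=[]
    for c,uv in zip(cs,uvs):
        o=-c["R"].T@c["t"];r=c["R"].T@np.linalg.inv(c["intrinsics"])@np.array([*uv,1.]);r/=np.linalg.norm(r)
        P=np.eye(3)-np.outer(r,r);A.append(P);b.append(P@o)
    return np.linalg.lstsq(np.vstack(A),np.hstack(b),rcond=None)[0]
E
python3 - <<'E'
import pickle;from h import *
d=pickle.load(open("d0.pkl","rb"))
S=[(251,254),(389,339),(254,210),(430,297),(192,218),(345,283)];T=[(273,292),(415,294),(232,247),(419,241),(194,292),(360,270)]
tiles(d,[("scene",*p) for p in S]+[("top",*p) for p in T],"pics/t0.png")
E
```

```text
(no output)
```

View pics/t0.png

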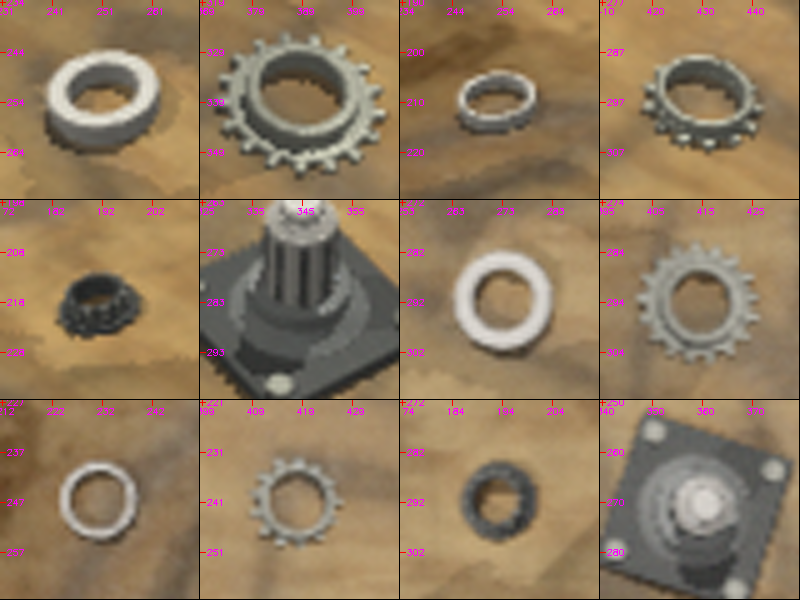

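The tiles show clean rings. Top-face centres are roughly: scene wide (251,251), large (389,336), narrow (254,208), small (430,294), cap (192,215). I'll refine these with an edge fit over both views.

```bash
cat >> h.py <<'E'
from scipy.optimize import minimize
def fit(d,X0,circ,views=("scene","top"),usez=True,sig=1.0,mask=None):
    """circ: list (radius, dz above X's z). maximise edge strength along circles"""
    G={}
    for n in views:
        g=cv2.GaussianBlur(cv2.cvtColor(d[n]["color"],cv2.COLOR_RGB2GRAY).astype(np.float32),(0,0),sig)
        G[n]=(cv2.Scharr(g,-1,1,0)/32,cv2.Scharr(g,-1,0,1)/32)
    a=np.linspace(0,2*np.pi,120,endpoint=False)
    def sc(p,X=None):
        s=0;X=np.array([*p[:2],p[2] if usez else X0[2]])
        for n in views:
            for r,dz in circ:
                P=X+np.c_[r*np.cos(a),r*np.sin(a),0*a+dz]
                q=proj(d[n],P).astype(np.float32);t=np.roll(q,-1,0)-np.roll(q,1,0);t/=np.linalg.norm(t,axis=1)[:,None]+1e-9
                gx,gy=[cv2.remap(k,q[:,0].copy(),q[:,1].copy(),cv2.INTER_LINEAR).ravel() for k in G[n]]
                s+=abs((gx*t[:,1]-gy*t[:,0])).mean()
        return -s
    best=None
    for dx in(-.006,-.003,0,.003,.006):
        for dy in(-.006,-.003,0,.003,.006):
            x0=np.array(X0)+[dx,dy,0]
            r=minimize(sc,x0[:3] if usez else x0[:2],method="Nelder-Mead",options=dict(initial_simplex=np.vstack([x0]+[x0+.002*e for e in np.eye(3)]) if usez else None,xatol=1e-5))
            if best is None or r.fun<best.fun:best=r
    return best.x,-best.fun
PARTS=dict(wide=([(.027,.0),(.0175,.0)],.014),large=([(.023,0),(.0175,0)],.012),narrow=([(.021,0),(.0175,0)],.009),small=([(.021,0),(.0175,0)],.011),cap=([(.016,0),(.0125,0)],.014))
E
cat > m1.py <<'E'
import pickle;from h import *
d=pickle.load(open("d0.pkl","rb"))
S=[(251.2,250.9),(389,336.5),(253.8,207.8),(430,293.5),(191.7,215)];T=[(273.1,291.8),(414.5,293.8),(231.6,246.3),(418,240.5),(193.6,291.5)]
C=[d["scene"],d["top"]]
for k,s,t in zip(PARTS,S,T):
    X=tri(C,(s,t));c,h=PARTS[k]
    X0=ray_z(d["top"],t,h)
    a,f=fit(d,X0,c);b,g=fit(d,X0,c,usez=False)
    per=[fit(d,X0,c,(n,),False)[0].round(4) for n in("scene","top")]
    print(k,"tri",X.round(4),"fit",a.round(4),round(f,1),"zfix",b.round(4),round(g,1),per)
t=tri(C,((345,264.5),(360,270.5)));print("hubtop tri",t.round(4))
X0=ray_z(d["top"],(360,270.5),.07)
for c in ([(.023,.025)],[(.0095,.072)],[(.023,.025),(.0095,.072),(.016,.064)]):
    print("hub",[fit(d,[X0[0],X0[1],0],c,v,False)[0].round(4) for v in(("scene",),("top",),("scene","top"))])
E
python3 m1.py
```

```text
wide tri [0.437  0.1135 0.0162] fit [0.438  0.1145 0.0142] 111.5 zfix [0.4381 0.1146] 111.5 [array([0.4386, 0.1143]), array([0.4376, 0.1149])]
large tri [ 0.4267 -0.2787  0.0106] fit [ 0.4256 -0.2798  0.0055] 48.3 zfix [ 0.421  -0.2815] 45.1 [array([ 0.4212, -0.2815]), array([ 0.4264, -0.2792])]
narrow tri [0.5652 0.2295 0.0133] fit [0.5625 0.2297 0.0075] 52.9 zfix [0.5618 0.2292] 51.8 [array([0.5611, 0.2286]), array([0.5622, 0.2295])]
small tri [ 0.5751 -0.2922  0.0146] fit [ 0.5738 -0.2941  0.0105] 39.6 zfix [ 0.5737 -0.2942] 39.6 [array([ 0.5737, -0.2943]), array([ 0.5719, -0.294 ])]
cap tri [0.4401 0.3323 0.0195] fit [0.4323 0.3259 0.025 ] 61.2 zfix [0.4407 0.3391] 58.4 [array([0.4415, 0.3381]), array([0.4296, 0.3323])]
hubtop tri [ 0.4903 -0.1231  0.0695]
hub [array([ 0.502 , -0.1348]), array([ 0.4958, -0.116 ]), array([ 0.4947, -0.1152])]
hub [array([ 0.4939, -0.1216]), array([ 0.4917, -0.1205]), array([ 0.4935, -0.1216])]
hub [array([ 0.4928, -0.1227]), array([ 0.4917, -0.1228]), array([ 0.4926, -0.1226])]
```

```bash
cat >> h.py <<'E'
def overlay(d,L,fn,w=40,s=5):
    a=np.linspace(0,2*np.pi,100);T=[]
    for n in("scene","top"):
        for X,circ in L:
            u,v=proj(d[n],[np.array(X)+[0,0,.01]])[0].round().astype(int)
            c=d[n]["color"][v-w//2:v+w//2,u-w//2:u+w//2,::-1]
            c=cv2.resize(c,None,fx=s,fy=s,interpolation=cv2.INTER_CUBIC)
            for r,z in circ:
                q=proj(d[n],np.array(X)+np.c_[r*np.cos(a),r*np.sin(a),0*a+z])
                cv2.polylines(c,[((q-[u-w//2,v-w//2]+.5)*s*16).astype(np.int32)],True,(0,0,255),1,cv2.LINE_AA,4)
            c[:,-1]=0;c[-1]=0;T.append(c)
    while len(T)%4:T.append(T[0]*0)
    cv2.imwrite(fn,np.vstack([np.hstack(T[i:i+4]) for i in range(0,len(T),4)]))
E
python3 - <<'E'
import pickle;from h import *
d=pickle.load(open("d0.pkl","rb"))
# scale capped: flange circle; large with plate
for k,X0,c in(("cap",[.438,.333,0],[(.022,.004),(.0125,.014)]),("cap2",[.438,.333,0],[(.022,0.0),(.0125,.014),(.016,.014)]),("large",[.425,-.279,0],[(.023,.012),(.0175,.012),(.030,.004)]),("large3",[.425,-.279,0],[(.0175,.012)])):
    print(k,[fit(d,X0,c,v,False)[0].round(4) for v in(("scene",),("top",),("scene","top"))])
L=[([.4381,.1146,0],[(.027,.014),(.0175,.014)]),([.4262,-.2792,0],[(.023,.012),(.0175,.012),(.034,0)]),([.562,.2293,0],[(.021,.009),(.0175,.009)]),([.5735,-.2942,0],[(.021,.011),(.0175,.011),(.026,0)]),([.4385,.334,0],[(.022,.0),(.0125,.014)]),([.4926,-.1226,0],[(.023,.025),(.016,.064),(.0095,.074)])]
overlay(d,L,"pics/o0.png")
E
```

```text
cap [array([0.4413, 0.3386]), array([0.439 , 0.3378]), array([0.4399, 0.3379])]
cap2 [array([0.4416, 0.3388]), array([0.4389, 0.3394]), array([0.4404, 0.3386])]
large [array([ 0.421 , -0.2814]), array([ 0.4263, -0.279 ]), array([ 0.4273, -0.2789])]
large3 [array([ 0.4277, -0.2792]), array([ 0.4271, -0.2786]), array([ 0.4275, -0.2789])]
```

View pics/o0.png

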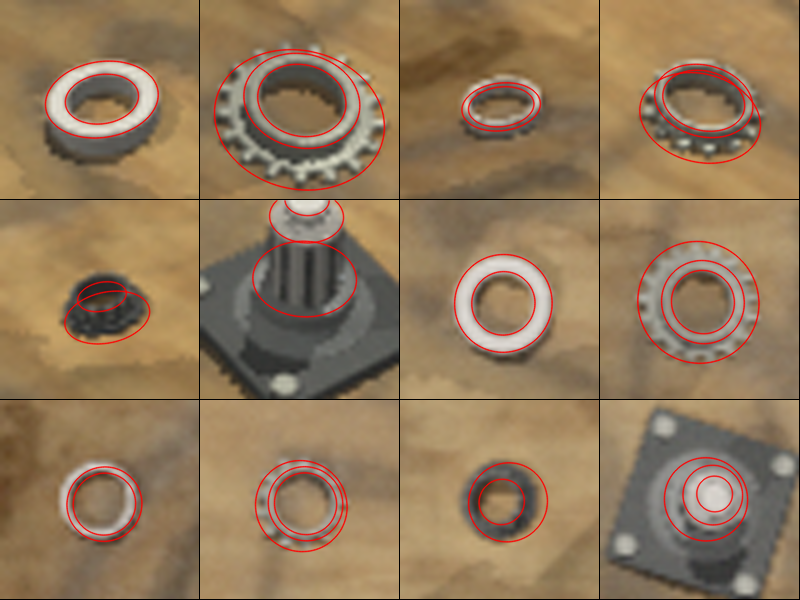

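The overlay fits the wide spacer and large sprocket well. The narrow, small and cap fits are about 1 px off, and the hub seat disagrees. I'll look closer at those.

```bash
python3 - <<'E'
import pickle;from h import *
d=pickle.load(open("d0.pkl","rb"))
tiles(d,[("scene",345,283),("top",360,272)],"pics/hub.png",w=50,s=8,cols=2)
tiles(d,[("scene",254,210),("scene",430,297),("scene",192,218),("top",232,247),("top",418,241),("top",194,292)],"pics/p6.png",w=26,s=10,cols=3)
E
```

```text
(no output)
```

View pics/hub.png

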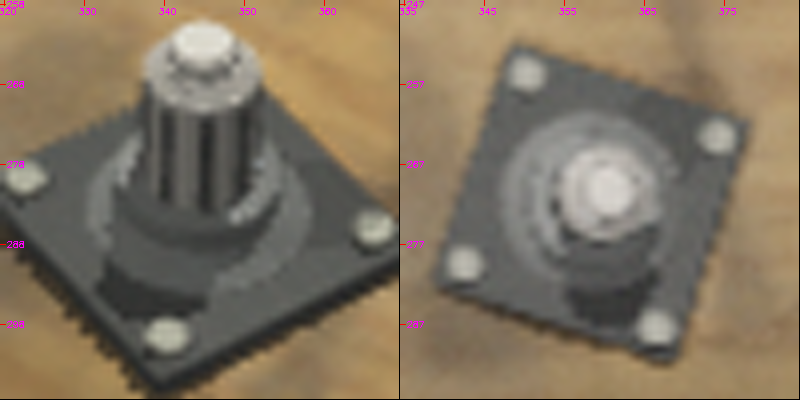

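View pics/p6.png

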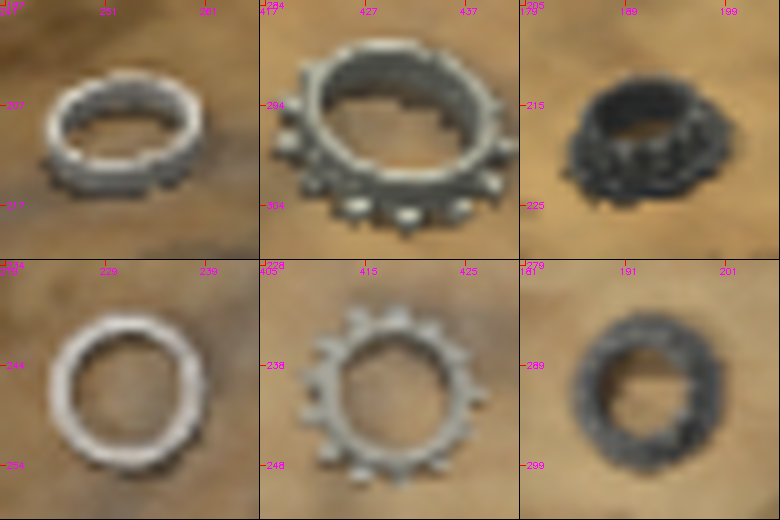

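Readings as (u,v):
- **Narrow:** scene (253.0,208.5), top (231.2,246.5)
- **Small:** scene (430.5,294.6), top (418.2,240.7)
- **Cap:** scene (190.7,215.8), top (193.5,291.7)
- **Hub shoulder:** scene (344.9,266.2), top (360.4,270.2)
- **Stand bolts:** scene (322.75,279.75), (366.4,285.9) and (340.4,299.4); plate centre in top (358.4,271.5)

```bash
python3 - <<'E'
import pickle;from h import *
d=pickle.load(open("d0.pkl","rb"));s,t=d["scene"],d["top"];C=[s,t]
def rep(k,a,b,z):print(k,tri(C,(a,b)).round(4),ray_z(s,a,z).round(4)[:2],ray_z(t,b,z).round(4)[:2])
rep("narrow",(253,208.5),(231.2,246.5),.009)
rep("small",(430.5,294.6),(418.2,240.7),.011)
rep("cap",(190.7,215.8),(193.6,291.7),.014)
rep("wide",(251.2,250.9),(273.1,291.8),.014)
rep("large",(389,336.5),(414.5,293.8),.012)
rep("nose",(345.1,262.75),(360.5,270),.075)
rep("shoulder",(344.9,266.25),(360.4,270.25),.064)
B=lambda p,q:np.mean([ray_z(s,p,.01),ray_z(s,q,.01)],0)
print("plate scene",B((322.75,279.75),(366.4,285.9)), "top",ray_z(t,(358.4,271.5),.01))
E
```

```text
narrow [0.5646 0.2315 0.0104] [0.5664 0.2323] [0.5641 0.2324]
small [ 0.575  -0.2936  0.012 ] [ 0.5763 -0.2937] [ 0.5748 -0.2933]
cap [0.4387 0.3336 0.0172] [0.4409 0.3373] [0.4388 0.3344]
wide [0.437  0.1135 0.0162] [0.4394 0.1145] [0.4361 0.1146]
large [ 0.4267 -0.2787  0.0106] [ 0.4263 -0.2797] [ 0.4262 -0.2778]
nose [ 0.4909 -0.1235  0.0747] [ 0.4912 -0.1243] [ 0.4904 -0.1229]
shoulder [ 0.4906 -0.124   0.0646] [ 0.4914 -0.1239] [ 0.4904 -0.1237]
plate scene [ 0.49263361 -0.12318833  0.01      ] top [ 0.48998483 -0.12335643  0.01      ]
```

```bash
cat > g.py <<'E'
import sys,numpy as np
from workcell import bot
from scipy.spatial.transform import Rotation as Ro
def go(x,y,z,yaw=None):
    o=bot.get_obs();R=Ro.from_rotvec(o["tcp_rot"]);d=R.inv().apply(np.array([x,y,z])-o["tool_pos"])/.15
    s="" 
    if yaw is not None: s=f' turn {(R.inv()*Ro.from_euler("z",yaw,degrees=True)*Ro.from_matrix(np.diag([-1,1,-1]))).as_rotvec()[2]/np.pi:.4f}'
    print("t",round(o["time_s"],2),"pos",o["tool_pos"].round(4),"yaw rv",o["tcp_rot"].round(3),"w",round(o["grip_width"],4),"F",o["wrist_force"].round(1),"grip",round(o["grasp_force"],1),"-> xyz",d.round(3).tolist(),s)
if __name__=="__main__":go(*map(float,sys.argv[1:]))
E
python3 g.py .438 .1145 .12 0
```

```text
t 0.1 pos [0.1954 0.4869 0.2307] yaw rv [-5.960e-01 -3.084e+00  2.000e-03] w 0.0849 F [ 0.5  0.3 -0.2] grip 0.0 -> xyz [-2.426, -1.7, 0.74]  turn -0.1215
```

Emit:
play_rows(
  deltas=[
    {"grip": -1, "xyz": [-1, -0.7, 0.3], "turn": -0.1215},
    {"grip": -1, "xyz": [-1, -0.7, 0.3], "turn": -0.1215},
    {"grip": -1, "xyz": [-1, -0.7, 0.3], "turn": -0.1215},
    {"grip": -1, "xyz": [-1, -0.7, 0.3], "turn": -0.1215},
    {"grip": -1, "xyz": [-1, -0.7, 0.3], "turn": -0.1215},
    {"grip": -1, "xyz": [-1, -0.7, 0.3], "turn": -0.1215},
  ],
)

```text
time_s: 0.7
tool_pos: [0.2961, 0.3331, 0.1861]
tcp_rot: [-0.005, -3.141, 0.0]
wrist_force: [0.3, 0.8, 0.1]
grip_width: 0.085
grasp_force: 0.0
```

```bash
python3 g.py .438 .1145 .06 0
```

```text
t 0.7 pos [0.2961 0.3331 0.1861] yaw rv [-0.005 -3.141  0.   ] w 0.085 F [0.3 0.8 0.1] grip 0.0 -> xyz [-0.951, -1.455, 0.84]  turn -0.0010
```

Emit:
play_rows(
  deltas=[
    {"grip": -1, "xyz": [-0.475, -0.73, 0.3], "turn": 0},
    {"grip": -1, "xyz": [-0.475, -0.73, 0.3], "turn": 0},
    {"grip": -1, "xyz": [-0.475, -0.73, 0.3], "turn": 0},
    {"grip": -1, "xyz": [-0.95, -1, 0.5], "turn": 0},
    {"grip": -1, "xyz": [-0.95, -1, 0.5], "turn": 0},
    {"grip": -1, "xyz": [-0.95, -1, 0.5], "turn": 0},
    {"grip": -1, "xyz": [-0.95, -1, 0.5], "turn": 0},
  ],
)

```text
time_s: 1.4
tool_pos: [0.438, 0.1847, 0.1109]
tcp_rot: [0.0, -3.14, -0.0]
wrist_force: [-0.2, -0.1, -0.2]
grip_width: 0.0854
grasp_force: 0.0
```

Emit:
play_rows(
  deltas=[
    {"grip": -0.7, "xyz": [0, -0.455, 0.34], "turn": 0},
    {"grip": -0.7, "xyz": [0, -0.455, 0.34], "turn": 0},
    {"grip": -0.7, "xyz": [0, -0.455, 0.34], "turn": 0},
    {"grip": -0.7, "xyz": [0, -0.455, 0.34], "turn": 0},
    {"grip": -0.7, "xyz": [0, -0.455, 0.34], "turn": 0},
  ],
)

```text
time_s: 1.9
tool_pos: [0.4385, 0.1171, 0.0613]
tcp_rot: [-0.003, 3.14, 0.001]
wrist_force: [-0.2, -0.1, 0.2]
grip_width: 0.0726
grasp_force: 0.0
```

```bash
python3 g.py .438 .1145 .003 0; python3 - <<'E'
from h import *;from workcell import bot;import pickle
d={n:bot.capture(n) for n in("scene","top")};pickle.dump(d,open("d1.pkl","wb"))
s=d["scene"]["color"][180:300,180:320,::-1];t=d["top"]["color"][220:340,200:340,::-1]
cv2.imwrite("pics/g1.png",cv2.resize(np.vstack([s,t]),None,fx=2.5,fy=2.5,interpolation=cv2.INTER_CUBIC))
E
```

```text
t 1.9 pos [0.4385 0.1171 0.0613] yaw rv [-3.00e-03  3.14e+00  1.00e-03] w 0.0726 F [-0.2 -0.1  0.2] grip 0.0 -> xyz [0.004, -0.018, 0.389]  turn 0.0006
```

View pics/g1.png

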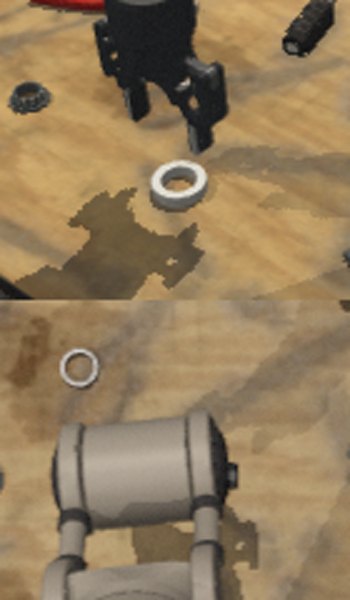

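The scene view shows the fingers straddling the wide spacer. In the top view the arm hides it.

Emit:
play_rows(
  deltas=[
    {"grip": -0.7, "xyz": [0, -0.015, 0.28], "turn": 0},
    {"grip": -0.7, "xyz": [0, -0.015, 0.28], "turn": 0},
    {"grip": -0.7, "xyz": [0, -0.015, 0.34], "turn": 0},
    {"grip": -0.7, "xyz": [0, -0.015, 0.38], "turn": 0},
    {"grip": -0.7, "xyz": [0, -0.015, 0.38], "turn": 0},
    {"grip": -0.7, "xyz": [0, -0.015, 0.38], "turn": 0},
  ],
)

```text
time_s: 2.6
tool_pos: [0.4386, 0.1135, 0.004]
tcp_rot: [-0.0, 3.14, 0.0]
wrist_force: [0.2, 0.8, -0.6]
grip_width: 0.0727
grasp_force: 0.0
```

Emit:
play_rows(
  deltas=[
    {"grip": -0.2, "xyz": [0, 0, 0], "turn": 0},
    {"grip": 0, "xyz": [0, 0, 0], "turn": 0},
    {"grip": 0, "xyz": [0, 0, 0], "turn": 0},
    {"grip": 0, "xyz": [0, 0, 0], "turn": 0},
    {"grip": 0, "xyz": [0, 0, 0], "turn": 0},
  ],
)

```text
time_s: 3.1
tool_pos: [0.4386, 0.1134, 0.0048]
tcp_rot: [-0.0, 3.14, 0.0]
wrist_force: [-3.5, -0.4, 14.4]
grip_width: 0.0507
grasp_force: 59.6
```

Emit:
play_rows(
  deltas=[
    {"grip": 0, "xyz": [0, 0, -0.05], "turn": 0},
    {"grip": 0, "xyz": [0, 0, -0.3], "turn": 0},
    {"grip": 0, "xyz": [0, 0, -0.6], "turn": 0},
    {"grip": 0, "xyz": [0, 0, -0.8], "turn": 0},
    {"grip": 0, "xyz": [0, 0, -0.8], "turn": 0},
    {"grip": 0, "xyz": [0, 0, -0.8], "turn": 0},
  ],
)

```text
time_s: 3.7
tool_pos: [0.4382, 0.1134, 0.1238]
tcp_rot: [0.0, 3.14, 0.0]
wrist_force: [-0.3, 0.2, -0.3]
grip_width: 0.0509
grasp_force: 62.7
```

```bash
python3 g.py .491 -.1235 .124 0; cat > look.py <<'E'
import sys;from h import *;from workcell import bot;import pickle
n,fn,u,v,w,h,s=sys.argv[1],sys.argv[2],*map(int,sys.argv[3:8])
d={k:bot.capture(k) for k in n.split(",")};pickle.dump(d,open(fn+".pkl","wb"))
T=[]
k=n.split(",")[0]
c=d[k]["color"][v-h//2:v+h//2,u-w//2:u+w//2,::-1];c=cv2.resize(c,None,fx=s,fy=s,interpolation=cv2.INTER_CUBIC)
for i in range(0,w,10):
    p=int((i+.5)*s);cv2.line(c,(p,0),(p,5),(0,0,255),1);cv2.putText(c,str(u-w//2+i),(p-6,14),0,.3,(255,0,255),1)
for i in range(0,h,10):
    p=int((i+.5)*s);cv2.line(c,(0,p),(5,p),(0,0,255),1);cv2.putText(c,str(v-h//2+i),(6,p+3),0,.3,(255,0,255),1)
cv2.imwrite(f"pics/{fn}.png",c)
E
python3 look.py scene l1 250 205 70 70 8
```

```text
t 3.7 pos [0.4382 0.1134 0.1238] yaw rv [0.   3.14 0.  ] w 0.0509 F [-0.3  0.2 -0.3] grip 62.7 -> xyz [-0.352, -1.579, -0.001]  turn -0.0000
```

View pics/l1.png

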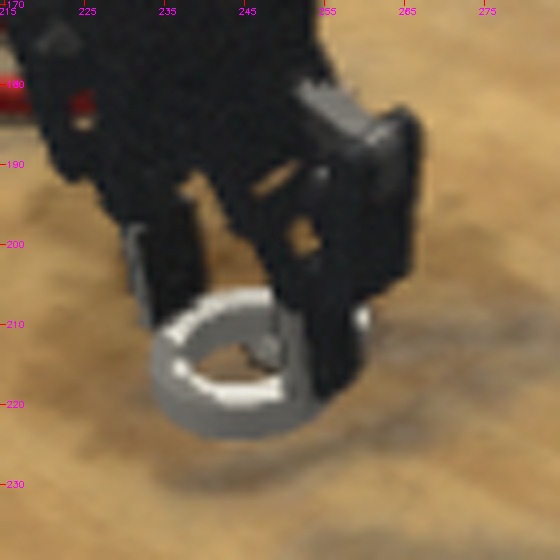

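The ring is held level between the fingers with the fingertips about at its underside. Carry it to above the hub.

Emit:
play_rows(
  deltas=[
    {"grip": 0, "xyz": [-0.2, -0.79, 0], "turn": 0},
    {"grip": 0, "xyz": [-0.2, -0.79, 0], "turn": 0},
    {"grip": 0, "xyz": [-0.2, -0.79, 0], "turn": 0},
    {"grip": 0, "xyz": [-0.352, -1, 0], "turn": 0},
    {"grip": 0, "xyz": [-0.352, -1, 0], "turn": 0},
    {"grip": 0, "xyz": [-0.352, -1, 0], "turn": 0},
  ],
)

```text
time_s: 4.35
tool_pos: [0.49, -0.0369, 0.1216]
tcp_rot: [-0.003, -3.138, -0.002]
wrist_force: [0.2, -0.2, -0.6]
grip_width: 0.0501
grasp_force: 62.7
```

Emit:
play_rows(
  deltas=[
    {"grip": 0, "xyz": [0, -0.58, 0], "turn": 0},
    {"grip": 0, "xyz": [0, -0.58, 0], "turn": 0},
    {"grip": 0, "xyz": [0, -0.58, 0.22], "turn": 0},
    {"grip": 0, "xyz": [0, -0.58, 0.22], "turn": 0},
    {"grip": 0, "xyz": [0, -0.58, 0.22], "turn": 0},
    {"grip": 0, "xyz": [0, -0.58, 0.22], "turn": 0},
  ],
)

```text
time_s: 4.95
tool_pos: [0.4912, -0.1226, 0.091]
tcp_rot: [-0.002, 3.141, 0.0]
wrist_force: [-0.1, -1.1, -0.8]
grip_width: 0.0506
grasp_force: 62.8
```

```bash
python3 g.py .491 -.1235 .085 0;python3 look.py scene l2 345 265 70 70 8
```

```text
t 4.95 pos [ 0.4912 -0.1226  0.091 ] yaw rv [-2.000e-03  3.141e+00  0.000e+00] w 0.0506 F [-0.1 -1.1 -0.8] grip 62.8 -> xyz [0.001, -0.006, 0.04]  turn 0.0005
```

View pics/l2.png

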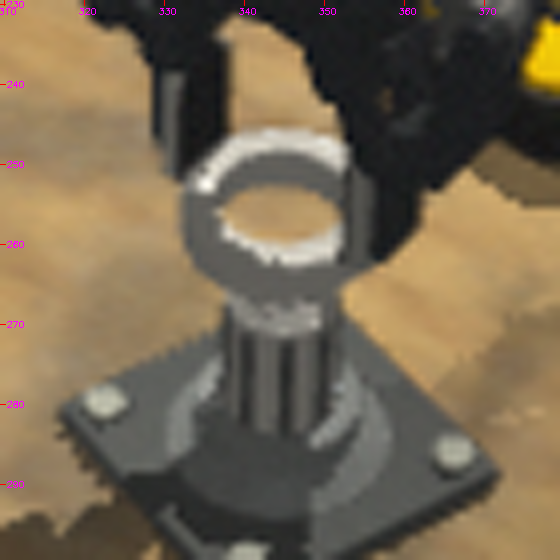

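The ring centre is at about u=345, v≈254 and the hub axis at u≈344.9, so they line up laterally. I'll check depth numerically.

```bash
python3 - <<'E'
import pickle;from h import *
d=pickle.load(open("l2.pkl","rb"));s=d["scene"]
print(proj(s,[[.491,-.1226,.100],[.494,-.1226,.1],[.491,-.1235,.064],[.491,-.1235,.075]]).round(2))
for z in(.098,.100,.102):print(z,fit(d,[.491,-.1226,z],[(.027,0),(.0175,0)],("scene",),False,1.0)[0].round(4), ray_z(s,(345,254.2),z).round(4))
E
```

```text
[[344.65 254.05]
 [345.48 253.27]
 [344.63 266.28]
 [344.74 262.66]]
0.098 [ 0.4918 -0.1214] [ 0.4928 -0.1223  0.098 ]
0.1 [ 0.4901 -0.1225] [ 0.4911 -0.1234  0.1   ]
0.102 [ 0.4804 -0.1306] [ 0.4893 -0.1246  0.102 ]
```

Emit:
play_rows(
  deltas=[
    {"grip": 0, "xyz": [0, -0.006, 0.08], "turn": 0},
    {"grip": 0, "xyz": [0, -0.006, 0.12], "turn": 0},
    {"grip": 0, "xyz": [0, -0.006, 0.15], "turn": 0},
    {"grip": 0, "xyz": [0, -0.006, 0.18], "turn": 0},
    {"grip": 0, "xyz": [0, -0.006, 0.21], "turn": 0},
    {"grip": 0, "xyz": [0, -0.006, 0.21], "turn": 0},
  ],
)

```text
time_s: 5.6
tool_pos: [0.4906, -0.1244, 0.0581]
tcp_rot: [-0.0, -3.141, -0.001]
wrist_force: [0.6, 0.4, -0.4]
grip_width: 0.0508
grasp_force: 62.8
```

Emit:
play_rows(
  deltas=[
    {"grip": 0, "xyz": [0, 0.003, 0.06], "turn": 0},
    {"grip": 0, "xyz": [0, 0.003, 0.12], "turn": 0},
    {"grip": 0, "xyz": [0, 0.003, 0.16], "turn": 0},
    {"grip": 0, "xyz": [0, 0.003, 0.18], "turn": 0},
    {"grip": 0, "xyz": [0, 0.003, 0.19], "turn": 0},
    {"grip": 0, "xyz": [0, 0.003, 0.19], "turn": 0},
  ],
)

```text
time_s: 6.2
tool_pos: [0.491, -0.1241, 0.0303]
tcp_rot: [0.0, 3.142, 0.0]
wrist_force: [0.3, -0.3, 0.8]
grip_width: 0.0505
grasp_force: 62.8
```

Emit:
play_rows(
  deltas=[
    {"grip": 0, "xyz": [0, 0, 0.005], "turn": 0},
    {"grip": 0, "xyz": [0, 0, 0.01], "turn": 0},
    {"grip": 0, "xyz": [0, 0, 0.01], "turn": 0},
  ],
)

```text
time_s: 6.5
tool_pos: [0.4912, -0.1242, 0.0299]
tcp_rot: [-0.0, 3.141, -0.001]
wrist_force: [-2.8, 0.3, 9.5]
grip_width: 0.0502
grasp_force: 63.9
```

Seated: 9.5 N of contact at the expected height. Release, then lift and head for the large sprocket.

Emit:
play_rows(
  deltas=[
    {"grip": -0.3, "xyz": [0, 0, 0], "turn": 0},
    {"grip": -0.6, "xyz": [0, 0, 0], "turn": 0},
    {"grip": -0.7, "xyz": [0, 0, 0], "turn": 0},
    {"grip": -0.7, "xyz": [0, 0, 0], "turn": 0},
    {"grip": -0.7, "xyz": [0, 0, -0.3], "turn": 0},
    {"grip": -0.7, "xyz": [0, 0, -0.6], "turn": 0},
    {"grip": -0.7, "xyz": [0, 0, -0.6], "turn": 0},
    {"grip": -0.7, "xyz": [0.2, -0.5, -0.6], "turn": 0},
    {"grip": -0.7, "xyz": [0.43, -1, -0.4], "turn": 0},
    {"grip": -0.7, "xyz": [0.43, -1, -0.4], "turn": 0},
  ],
)

```text
time_s: 7.5
tool_pos: [0.4327, -0.26, 0.0929]
tcp_rot: [-0.002, 3.141, -0.001]
wrist_force: [0.9, -0.7, -0.8]
grip_width: 0.0725
grasp_force: 0.0
```

```bash
python3 g.py .4263 -.279 .03 0; python3 g.py .4263 -.279 .015 0;python3 look.py scene l3 345 265 70 70 8;
```

```text
t 7.5 pos [ 0.4327 -0.26    0.0929] yaw rv [-2.000e-03  3.141e+00 -1.000e-03] w 0.0725 F [ 0.9 -0.7 -0.8] grip 0.0 -> xyz [0.043, -0.126, 0.419]  turn 0.0005
t 7.5 pos [ 0.4327 -0.26    0.0929] yaw rv [-2.000e-03  3.141e+00 -1.000e-03] w 0.0725 F [ 0.9 -0.7 -0.8] grip 0.0 -> xyz [0.043, -0.126, 0.519]  turn 0.0005
```

View pics/l3.png

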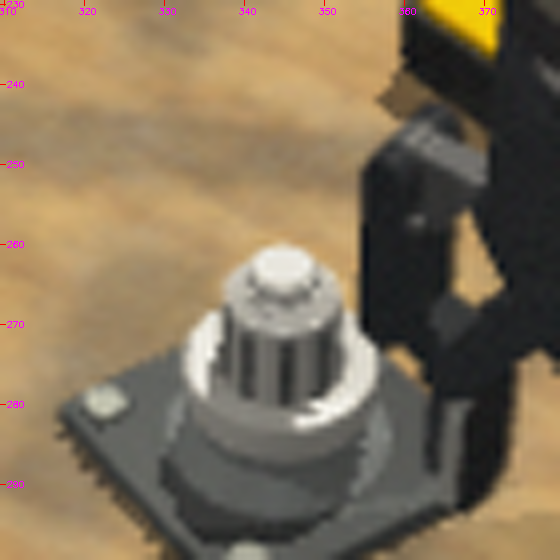

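The wide spacer is seated level round the hub, with its centre near (345,278). Now down to the large sprocket.

Emit:
play_rows(
  deltas=[
    {"grip": -0.4, "xyz": [0, -0.032, 0], "turn": 0},
    {"grip": -0.4, "xyz": [0, -0.032, 0.3], "turn": 0},
    {"grip": -0.4, "xyz": [0, -0.032, 0.45], "turn": 0},
    {"grip": -0.4, "xyz": [0, -0.032, 0.49], "turn": 0},
    {"grip": -0.4, "xyz": [0, -0.032, 0.49], "turn": 0},
    {"grip": -0.4, "xyz": [0, -0.032, 0.49], "turn": 0},
  ],
)

```text
time_s: 8.15
tool_pos: [0.4342, -0.2636, 0.0207]
tcp_rot: [-0.001, 3.14, -0.002]
wrist_force: [0.2, 0.4, 0.4]
grip_width: 0.0598
grasp_force: 0.0
```

Emit:
play_rows(
  deltas=[
    {"grip": -0.4, "xyz": [0.052, -0.103, 0], "turn": 0},
    {"grip": -0.4, "xyz": [0.052, -0.103, 0], "turn": 0},
    {"grip": -0.4, "xyz": [0.052, -0.103, 0.04], "turn": 0},
    {"grip": -0.4, "xyz": [0.052, -0.103, 0.055], "turn": 0},
    {"grip": -0.4, "xyz": [0.052, -0.103, 0.055], "turn": 0},
  ],
)

```text
time_s: 8.65
tool_pos: [0.4253, -0.2785, 0.0112]
tcp_rot: [0.0, -3.141, -0.001]
wrist_force: [-0.2, -0.3, -1.2]
grip_width: 0.0598
grasp_force: 0.0
```

Emit:
play_rows(
  deltas=[
    {"grip": -0.2, "xyz": [-0.007, 0, 0], "turn": 0},
    {"grip": 0, "xyz": [-0.007, 0, 0], "turn": 0},
    {"grip": 0.2, "xyz": [-0.007, 0, 0], "turn": 0},
    {"grip": 0.2, "xyz": [-0.007, 0, 0], "turn": 0},
    {"grip": 0.2, "xyz": [-0.007, 0, 0], "turn": 0},
  ],
)

```text
time_s: 9.15
tool_pos: [0.4264, -0.2791, 0.0115]
tcp_rot: [0.0, 3.141, 0.0]
wrist_force: [0.6, 0.6, -0.3]
grip_width: 0.0341
grasp_force: 0.0
```

```bash
python3 look.py scene l4 388 325 90 70 8
```

```text
(no output)
```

View pics/l4.png

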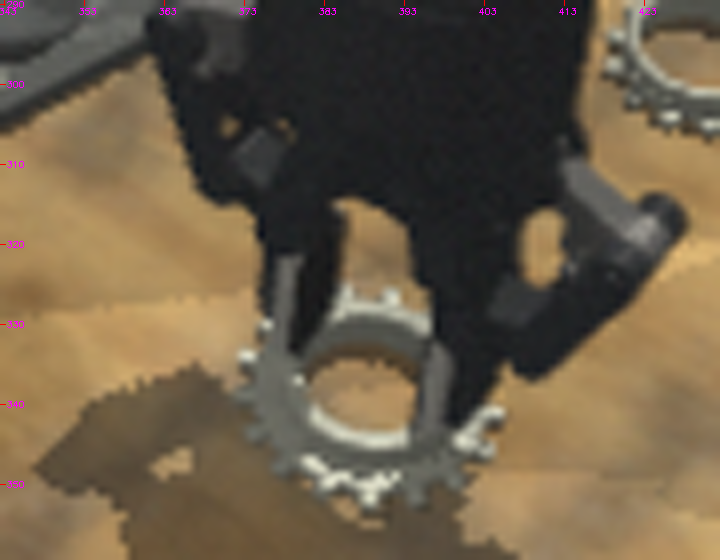

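The fingers closed just above the collar, so the tips stand about 13·w/85 mm behind the TCP. The sprocket is unmoved near (386,337). Reopen, go about 11.5 mm lower and close again.

Emit:
play_rows(
  deltas=[
    {"grip": -0.4, "xyz": [0, 0, -0.03], "turn": 0},
    {"grip": -0.4, "xyz": [0, 0, -0.03], "turn": 0},
    {"grip": -0.4, "xyz": [0, 0, -0.03], "turn": 0},
    {"grip": -0.4, "xyz": [0, 0, 0.02], "turn": 0},
    {"grip": -0.4, "xyz": [0, 0, 0.06], "turn": 0},
    {"grip": -0.4, "xyz": [0, 0, 0.075], "turn": 0},
    {"grip": -0.4, "xyz": [0, 0, 0.075], "turn": 0},
    {"grip": -0.4, "xyz": [0, 0, 0.075], "turn": 0},
  ],
)

```text
time_s: 10.0
tool_pos: [0.4264, -0.2791, 0.0]
tcp_rot: [-0.0, -3.141, -0.0]
wrist_force: [-0.9, 1.0, 0.5]
grip_width: 0.0599
grasp_force: 0.0
```

Emit:
play_rows(
  deltas=[
    {"grip": -0.2, "xyz": [0, 0, 0], "turn": 0},
    {"grip": -0.1, "xyz": [0, 0, 0], "turn": 0},
    {"grip": 0, "xyz": [0, 0, 0], "turn": 0},
    {"grip": 0.1, "xyz": [0, 0, 0], "turn": 0},
    {"grip": 0.1, "xyz": [0, 0, 0], "turn": 0},
    {"grip": 0.1, "xyz": [0, 0, 0], "turn": 0},
  ],
)

```text
time_s: 10.6
tool_pos: [0.4272, -0.2794, 0.0022]
tcp_rot: [0.001, 3.139, -0.002]
wrist_force: [-2.5, 3.2, 17.5]
grip_width: 0.0432
grasp_force: 61.1
```

Emit:
play_rows(
  deltas=[
    {"grip": 0.1, "xyz": [0, 0, -0.1], "turn": 0},
    {"grip": 0.1, "xyz": [0, 0, -0.4], "turn": 0},
    {"grip": 0.1, "xyz": [0, 0, -0.7], "turn": 0},
    {"grip": 0.1, "xyz": [0, 0, -0.7], "turn": 0},
    {"grip": 0.1, "xyz": [-0.2, 0.5, -0.7], "turn": 0},
    {"grip": 0.1, "xyz": [-0.43, 1, -0.7], "turn": 0},
    {"grip": 0.1, "xyz": [-0.43, 1, -0.7], "turn": 0},
    {"grip": 0.1, "xyz": [-0.43, 1, -0.7], "turn": 0},
    {"grip": 0.1, "xyz": [-0.43, 1, -0.7], "turn": 0},
  ],
)

```text
time_s: 11.5
tool_pos: [0.4911, -0.1272, 0.1046]
tcp_rot: [0.006, -3.141, -0.001]
wrist_force: [-0.4, 0.4, -1.2]
grip_width: 0.0432
grasp_force: 62.5
```

```bash
python3 g.py .4909 -.1241 .09 0;python3 look.py scene l5 345 265 80 70 8; python3 - <<'E'
import pickle;from h import *
from workcell import bot
d=pickle.load(open("l5.pkl","rb"));o=bot.get_obs()["tool_pos"]
for dz in(.0088,.0098,.0108):
  X=o+[0,0,dz]
  for c in([(.0175,0)],[(.0175,0),(.023,0)]):
    x,f=fit(d,X,c,("scene",),False);print(dz,len(c),(x-o[:2]).round(4),round(f,1))
E
```

```text
t 11.5 pos [ 0.4911 -0.1272  0.1046] yaw rv [ 6.000e-03 -3.141e+00 -1.000e-03] w 0.0432 F [-0.4  0.4 -1.2] grip 62.5 -> xyz [0.001, 0.02, 0.097]  turn 0.0012
0.0088 1 [-0.0012 -0.0014] 13.1
0.0088 2 [-0.0022  0.0031] 24.7
0.0098 1 [0.0297 0.016 ] 13.7
0.0098 2 [-0.003   0.0026] 24.6
0.0108 1 [-0.0029 -0.0026] 13.2
0.0108 2 [-0.0041  0.0022] 24.6
```

View pics/l5.png

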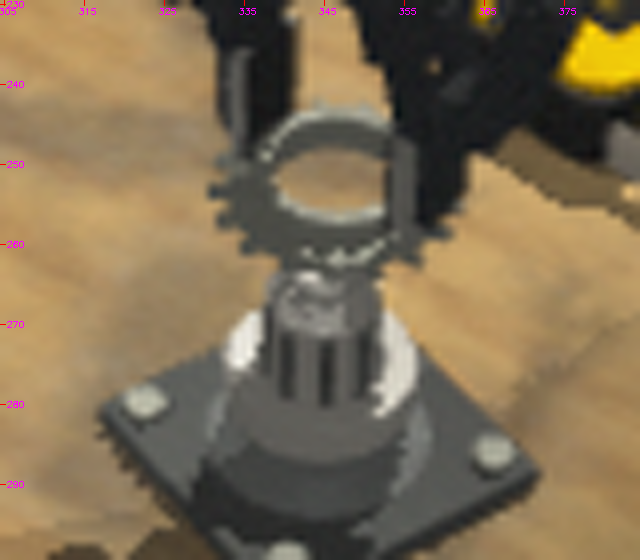

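The sprocket is level in the grip above the hub: tips span u≈331–361, hub axis at u≈345. Correct y and lower.

Emit:
play_rows(
  deltas=[
    {"grip": 0.1, "xyz": [0, 0.015, 0.06], "turn": 0},
    {"grip": 0.1, "xyz": [0, 0.015, 0.12], "turn": 0},
    {"grip": 0.1, "xyz": [0, 0.015, 0.16], "turn": 0},
    {"grip": 0.1, "xyz": [0, 0.015, 0.16], "turn": 0},
    {"grip": 0.1, "xyz": [0, 0.015, 0.16], "turn": 0},
  ],
)

```text
time_s: 12.05
tool_pos: [0.4907, -0.1273, 0.0809]
tcp_rot: [-0.002, -3.141, -0.0]
wrist_force: [0.1, 0.5, -1.2]
grip_width: 0.0428
grasp_force: 62.4
```

Emit:
play_rows(
  deltas=[
    {"grip": 0.1, "xyz": [0, 0.02, 0], "turn": 0},
    {"grip": 0.1, "xyz": [0, 0.02, 0], "turn": 0},
    {"grip": 0.1, "xyz": [0, 0.02, 0.05], "turn": 0},
    {"grip": 0.1, "xyz": [0, 0.02, 0.1], "turn": 0},
    {"grip": 0.1, "xyz": [0, 0.02, 0.14], "turn": 0},
    {"grip": 0.1, "xyz": [0, 0.02, 0.14], "turn": 0},
  ],
)

```text
time_s: 12.65
tool_pos: [0.4902, -0.1235, 0.059]
tcp_rot: [-0.0, -3.139, -0.002]
wrist_force: [-0.3, 0.2, -0.8]
grip_width: 0.043
grasp_force: 62.4
```

Emit:
play_rows(
  deltas=[
    {"grip": 0.1, "xyz": [0, -0.002, 0.04], "turn": 0},
    {"grip": 0.1, "xyz": [0, -0.002, 0.08], "turn": 0},
    {"grip": 0.1, "xyz": [0, -0.002, 0.105], "turn": 0},
    {"grip": 0.1, "xyz": [0, -0.002, 0.115], "turn": 0},
    {"grip": 0.1, "xyz": [0, -0.002, 0.122], "turn": 0},
    {"grip": 0.1, "xyz": [0, -0.002, 0.122], "turn": 0},
  ],
)

```text
time_s: 13.25
tool_pos: [0.491, -0.1242, 0.0419]
tcp_rot: [0.0, 3.142, 0.0]
wrist_force: [0.4, 0.2, -1.2]
grip_width: 0.0429
grasp_force: 62.4
```

Emit:
play_rows(
  deltas=[
    {"grip": 0.1, "xyz": [0, 0, 0.005], "turn": 0},
    {"grip": 0.1, "xyz": [0, 0, 0.01], "turn": 0},
    {"grip": 0.1, "xyz": [0, 0, 0.01], "turn": 0},
  ],
)

```text
time_s: 13.55
tool_pos: [0.4912, -0.1242, 0.0413]
tcp_rot: [0.0, 3.141, -0.0]
wrist_force: [-2.2, 0.9, 7.1]
grip_width: 0.0427
grasp_force: 64.9
```

Emit:
play_rows(
  deltas=[
    {"grip": -0.1, "xyz": [0, 0, 0], "turn": 0},
    {"grip": -0.4, "xyz": [0, 0, 0], "turn": 0},
    {"grip": -0.4, "xyz": [0, 0, 0], "turn": 0},
    {"grip": -0.4, "xyz": [0, 0, 0], "turn": 0},
    {"grip": -0.4, "xyz": [0, 0, -0.3], "turn": 0},
    {"grip": -0.4, "xyz": [0, 0, -0.55], "turn": 0},
    {"grip": -0.4, "xyz": [0, 0, -0.55], "turn": 0},
    {"grip": -0.4, "xyz": [-0.2, 0.33, -0.55], "turn": 0},
    {"grip": -0.4, "xyz": [-0.4, 0.66, -0.55], "turn": 0},
    {"grip": -0.4, "xyz": [-0.49, 1, -0.55], "turn": 0},
  ],
)

```text
time_s: 14.55
tool_pos: [0.56, 0.0096, 0.1224]
tcp_rot: [0.003, 3.141, -0.0]
wrist_force: [0.8, 0.0, -0.1]
grip_width: 0.0598
grasp_force: 0.0
```

Emit:
play_rows(
  deltas=[
    {"grip": -0.4, "xyz": [0, 0.33, 0], "turn": 0},
    {"grip": -0.4, "xyz": [0, 0.66, 0], "turn": 0},
    {"grip": -0.4, "xyz": [0, 1, 0], "turn": 0},
    {"grip": -0.4, "xyz": [0, 1, 0], "turn": 0},
    {"grip": -0.4, "xyz": [0, 1, 0], "turn": 0},
  ],
)

```text
time_s: 15.05
tool_pos: [0.5581, 0.1599, 0.122]
tcp_rot: [0.005, -3.14, 0.001]
wrist_force: [-0.3, -0.6, 0.7]
grip_width: 0.0596
grasp_force: 0.0
```

```bash
python3 g.py .565 .2323 .04 0; python3 - <<'E'
import pickle;from h import *;from workcell import bot
d={n:bot.capture(n) for n in("scene","top")};pickle.dump(d,open("d6.pkl","wb"))
# stack check on the hub
L=[]
for z,r in((.039,.027),(.051,.023)):
    print(z,[fit(d,[.491,-.124,z],[(r,0)],v,False)[0].round(4) for v in(("scene",),("top",))])
E
```

```text
t 15.05 pos [0.5581 0.1599 0.122 ] yaw rv [ 5.00e-03 -3.14e+00  1.00e-03] w 0.0596 F [-0.3 -0.6  0.7] grip 0.0 -> xyz [-0.048, 0.483, 0.546]  turn 0.0009
0.039 [array([ 0.4948, -0.1267]), array([ 0.4921, -0.119 ])]
0.051 [array([ 0.4838, -0.1285]), array([ 0.4785, -0.125 ])]
```

Emit:
play_rows(
  deltas=[
    {"grip": -0.4, "xyz": [-0.048, 0.3, 0], "turn": 0},
    {"grip": -0.4, "xyz": [-0.048, 0.48, 0.2], "turn": 0},
    {"grip": -0.4, "xyz": [-0.048, 0.48, 0.5], "turn": 0},
    {"grip": -0.4, "xyz": [-0.048, 0.48, 0.5], "turn": 0},
    {"grip": -0.4, "xyz": [-0.048, 0.48, 0.5], "turn": 0},
    {"grip": -0.4, "xyz": [-0.048, 0.48, 0.5], "turn": 0},
  ],
)

```text
time_s: 15.75
tool_pos: [0.5676, 0.2297, 0.0502]
tcp_rot: [0.003, 3.138, 0.001]
wrist_force: [0.3, 0.1, 0.6]
grip_width: 0.0598
grasp_force: 0.0
```

Emit:
play_rows(
  deltas=[
    {"grip": -0.4, "xyz": [0.015, 0.016, 0.1], "turn": 0},
    {"grip": -0.4, "xyz": [0.015, 0.016, 0.25], "turn": 0},
    {"grip": -0.4, "xyz": [0.015, 0.016, 0.32], "turn": 0},
    {"grip": -0.4, "xyz": [0.015, 0.016, 0.345], "turn": 0},
    {"grip": -0.4, "xyz": [0.015, 0.016, 0.345], "turn": 0},
    {"grip": -0.4, "xyz": [0.015, 0.016, 0.345], "turn": 0},
  ],
)

```text
time_s: 16.35
tool_pos: [0.5645, 0.2332, -0.0026]
tcp_rot: [0.001, 3.14, 0.001]
wrist_force: [0.7, 0.3, -0.0]
grip_width: 0.0597
grasp_force: 0.0
```

Emit:
play_rows(
  deltas=[
    {"grip": -0.2, "xyz": [0, 0, 0], "turn": 0},
    {"grip": -0.1, "xyz": [0, 0, 0], "turn": 0},
    {"grip": 0, "xyz": [0, 0, 0], "turn": 0},
    {"grip": 0.1, "xyz": [0, 0, 0], "turn": 0},
    {"grip": 0.2, "xyz": [0, 0, 0], "turn": 0},
    {"grip": 0.2, "xyz": [0, 0, 0], "turn": 0},
  ],
)

```text
time_s: 16.95
tool_pos: [0.5653, 0.2333, -0.0012]
tcp_rot: [-0.0, 3.137, 0.001]
wrist_force: [-1.5, -2.0, 13.4]
grip_width: 0.039
grasp_force: 61.7
```

Emit:
play_rows(
  deltas=[
    {"grip": 0.2, "xyz": [0, 0, -0.1], "turn": 0},
    {"grip": 0.2, "xyz": [0, 0, -0.4], "turn": 0},
    {"grip": 0.2, "xyz": [0, 0, -0.74], "turn": 0},
    {"grip": 0.2, "xyz": [0, 0, -0.74], "turn": 0},
    {"grip": 0.2, "xyz": [0.16, -0.33, -0.74], "turn": 0},
    {"grip": 0.2, "xyz": [0.33, -0.6, -0.74], "turn": 0},
    {"grip": 0.2, "xyz": [0.495, -0.9, -0.74], "turn": 0},
    {"grip": 0.2, "xyz": [0.495, -0.9, -0.74], "turn": 0},
    {"grip": 0.2, "xyz": [0.495, -0.9, -0.74], "turn": 0},
  ],
)

```text
time_s: 17.85
tool_pos: [0.4894, 0.0973, 0.1079]
tcp_rot: [0.004, 3.141, 0.001]
wrist_force: [-0.6, -1.0, 0.2]
grip_width: 0.0386
grasp_force: 60.5
```

Emit:
play_rows(
  deltas=[
    {"grip": 0.2, "xyz": [0, -0.3, 0], "turn": 0},
    {"grip": 0.2, "xyz": [0, -0.6, 0], "turn": 0},
    {"grip": 0.2, "xyz": [0, -0.9, 0], "turn": 0},
    {"grip": 0.2, "xyz": [0, -1, 0], "turn": 0},
    {"grip": 0.2, "xyz": [0, -1, 0], "turn": 0},
    {"grip": 0.2, "xyz": [0, -1, 0], "turn": 0},
    {"grip": 0.2, "xyz": [0, -1, 0], "turn": 0},
  ],
)

```text
time_s: 18.55
tool_pos: [0.4896, -0.0503, 0.1071]
tcp_rot: [0.003, -3.142, -0.001]
wrist_force: [0.7, -0.1, -0.8]
grip_width: 0.0387
grasp_force: 60.6
```

```bash
python3 g.py .491 -.1241 .11 0
```

```text
t 18.55 pos [ 0.4896 -0.0503  0.1071] yaw rv [ 3.000e-03 -3.142e+00 -1.000e-03] w 0.0387 F [ 0.7 -0.1 -0.8] grip 60.6 -> xyz [-0.008, -0.492, -0.02]  turn 0.0005
```

Emit:
play_rows(
  deltas=[
    {"grip": 0.2, "xyz": [-0.008, -0.3, 0], "turn": 0},
    {"grip": 0.2, "xyz": [-0.008, -0.492, 0], "turn": 0},
    {"grip": 0.2, "xyz": [-0.008, -0.492, 0.1], "turn": 0},
    {"grip": 0.2, "xyz": [-0.008, -0.492, 0.13], "turn": 0},
    {"grip": 0.2, "xyz": [-0.008, -0.492, 0.13], "turn": 0},
    {"grip": 0.2, "xyz": [-0.008, -0.492, 0.13], "turn": 0},
  ],
)

```text
time_s: 19.15
tool_pos: [0.4908, -0.1246, 0.0879]
tcp_rot: [0.003, -3.142, -0.0]
wrist_force: [1.3, -0.3, -0.8]
grip_width: 0.0391
grasp_force: 60.6
```

```bash
python3 g.py .491 -.1241 .06 0;python3 look.py scene l7 345 265 80 70 8
```

```text
t 19.15 pos [ 0.4908 -0.1246  0.0879] yaw rv [ 3.000e-03 -3.142e+00 -0.000e+00] w 0.0391 F [ 1.3 -0.3 -0.8] grip 60.6 -> xyz [-0.001, 0.003, 0.186]  turn 0.0005
```

View pics/l7.png

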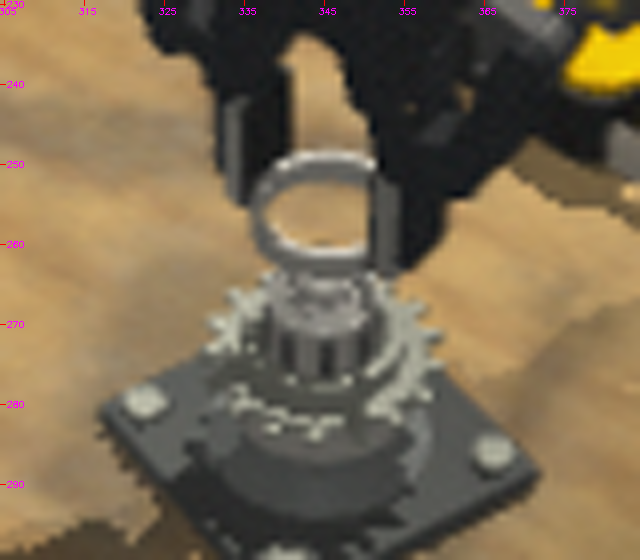

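The ring is level over the nose, centred at about u=345.7 against the hub's 345.2, and the large sprocket is seated below. Lower it.

Emit:
play_rows(
  deltas=[
    {"grip": 0.2, "xyz": [0.003, 0.005, 0.06], "turn": 0},
    {"grip": 0.2, "xyz": [0.003, 0.005, 0.1], "turn": 0},
    {"grip": 0.2, "xyz": [0.003, 0.005, 0.14], "turn": 0},
    {"grip": 0.2, "xyz": [0.003, 0.005, 0.17], "turn": 0},
    {"grip": 0.2, "xyz": [0.003, 0.005, 0.19], "turn": 0},
    {"grip": 0.2, "xyz": [0.003, 0.005, 0.19], "turn": 0},
    {"grip": 0.2, "xyz": [0.003, 0.005, 0.19], "turn": 0},
  ],
)

```text
time_s: 19.9
tool_pos: [0.4902, -0.125, 0.0592]
tcp_rot: [0.0, 3.142, 0.0]
wrist_force: [0.4, 0.1, -0.3]
grip_width: 0.0386
grasp_force: 60.6
```

Emit:
play_rows(
  deltas=[
    {"grip": 0.2, "xyz": [-0.003, 0.005, 0.03], "turn": 0},
    {"grip": 0.2, "xyz": [-0.003, 0.005, 0.05], "turn": 0},
    {"grip": 0.2, "xyz": [-0.003, 0.005, 0.063], "turn": 0},
    {"grip": 0.2, "xyz": [-0.003, 0.005, 0.068], "turn": 0},
    {"grip": 0.2, "xyz": [-0.003, 0.005, 0.068], "turn": 0},
  ],
)

```text
time_s: 20.4
tool_pos: [0.4905, -0.1241, 0.0498]
tcp_rot: [-0.0, 3.141, -0.0]
wrist_force: [-3.4, 1.3, 9.5]
grip_width: 0.0389
grasp_force: 65.5
```

Emit:
play_rows(
  deltas=[
    {"grip": 0, "xyz": [0, 0, 0], "turn": 0},
    {"grip": -0.3, "xyz": [0, 0, 0], "turn": 0},
    {"grip": -0.4, "xyz": [0, 0, 0], "turn": 0},
    {"grip": -0.4, "xyz": [0, 0, 0], "turn": 0},
    {"grip": -0.4, "xyz": [0, 0, -0.3], "turn": 0},
    {"grip": -0.4, "xyz": [0, 0, -0.5], "turn": 0},
    {"grip": -0.4, "xyz": [0, 0, -0.5], "turn": 0},
    {"grip": -0.4, "xyz": [-0.25, -0.45, -0.5], "turn": 0},
    {"grip": -0.4, "xyz": [-0.5, -0.9, -0.4], "turn": 0},
    {"grip": -0.4, "xyz": [-0.565, -1, -0.2], "turn": 0},
  ],
)

```text
time_s: 21.4
tool_pos: [0.5631, -0.252, 0.095]
tcp_rot: [-0.0, 3.137, -0.004]
wrist_force: [0.2, -0.5, 0.1]
grip_width: 0.0599
grasp_force: 0.0
```

Emit:
play_rows(
  deltas=[
    {"grip": -0.4, "xyz": [0, 0, 0], "turn": 0},
    {"grip": -0.4, "xyz": [0, 0, 0], "turn": 0},
    {"grip": -0.4, "xyz": [0, 0, 0], "turn": 0},
  ],
)

```text
time_s: 21.7
tool_pos: [0.5606, -0.2486, 0.0936]
tcp_rot: [0.001, -3.141, -0.001]
wrist_force: [-0.4, 0.5, 0.3]
grip_width: 0.0595
grasp_force: 0.0
```

```bash
python3 g.py .5755 -.2936 .05 0
```

```text
t 21.7 pos [ 0.5606 -0.2486  0.0936] yaw rv [ 1.000e-03 -3.141e+00 -1.000e-03] w 0.0595 F [-0.4  0.5  0.3] grip 0.0 -> xyz [-0.099, -0.3, 0.29]  turn 0.0001
```

Emit:
play_rows(
  deltas=[
    {"grip": -0.4, "xyz": [-0.098, -0.3, 0.1], "turn": 0},
    {"grip": -0.4, "xyz": [-0.098, -0.3, 0.4], "turn": 0},
    {"grip": -0.4, "xyz": [-0.098, -0.3, 0.4], "turn": 0},
    {"grip": -0.4, "xyz": [-0.098, -0.3, 0.4], "turn": 0},
    {"grip": -0.4, "xyz": [-0.098, -0.3, 0.4], "turn": 0},
  ],
)

```text
time_s: 22.2
tool_pos: [0.5769, -0.2941, 0.0364]
tcp_rot: [-0.002, 3.139, -0.003]
wrist_force: [0.9, 0.1, 1.0]
grip_width: 0.0598
grasp_force: 0.0
```

Emit:
play_rows(
  deltas=[
    {"grip": -0.4, "xyz": [0.008, 0.003, 0.15], "turn": 0},
    {"grip": -0.4, "xyz": [0.008, 0.003, 0.22], "turn": 0},
    {"grip": -0.4, "xyz": [0.008, 0.003, 0.24], "turn": 0},
    {"grip": -0.4, "xyz": [0.008, 0.003, 0.24], "turn": 0},
    {"grip": -0.4, "xyz": [0.008, 0.003, 0.24], "turn": 0},
  ],
)

```text
time_s: 22.7
tool_pos: [0.5752, -0.2943, -0.0012]
tcp_rot: [-0.0, 3.14, -0.001]
wrist_force: [-0.7, -0.6, 0.5]
grip_width: 0.0597
grasp_force: 0.0
```

Emit:
play_rows(
  deltas=[
    {"grip": -0.2, "xyz": [0, 0, 0], "turn": 0},
    {"grip": -0.1, "xyz": [0, 0, 0], "turn": 0},
    {"grip": 0, "xyz": [0, 0, 0], "turn": 0},
    {"grip": 0.1, "xyz": [0, 0, 0], "turn": 0},
    {"grip": 0.2, "xyz": [0, 0, 0], "turn": 0},
    {"grip": 0.2, "xyz": [0, 0, 0], "turn": 0},
  ],
)

```text
time_s: 23.3
tool_pos: [0.5761, -0.2946, 0.001]
tcp_rot: [-0.0, 3.138, -0.003]
wrist_force: [-2.7, 3.1, 14.9]
grip_width: 0.0422
grasp_force: 77.5
```

Grip width 42.2 mm is 3 mm more than expected for a 42 mm collar, so the fingertips are probably among the teeth. Regrip about 4 mm higher.

Emit:
play_rows(
  deltas=[
    {"grip": -0.2, "xyz": [0, 0, 0], "turn": 0},
    {"grip": -0.4, "xyz": [0, 0, 0], "turn": 0},
    {"grip": -0.4, "xyz": [0, 0, -0.035], "turn": 0},
    {"grip": -0.4, "xyz": [0, 0, -0.035], "turn": 0},
    {"grip": -0.1, "xyz": [0, 0, -0.035], "turn": 0},
    {"grip": 0.1, "xyz": [0, 0, -0.035], "turn": 0},
    {"grip": 0.2, "xyz": [0, 0, -0.035], "turn": 0},
    {"grip": 0.2, "xyz": [0, 0, -0.035], "turn": 0},
    {"grip": 0.2, "xyz": [0, 0, -0.035], "turn": 0},
  ],
)

```text
time_s: 24.2
tool_pos: [0.5747, -0.2942, 0.0034]
tcp_rot: [0.0, 3.141, -0.0]
wrist_force: [-1.1, 0.6, 4.1]
grip_width: 0.0386
grasp_force: 59.8
```

Emit:
play_rows(
  deltas=[
    {"grip": 0.2, "xyz": [0, 0, -0.1], "turn": 0},
    {"grip": 0.2, "xyz": [0, 0, -0.4], "turn": 0},
    {"grip": 0.2, "xyz": [0, 0, -0.7], "turn": 0},
    {"grip": 0.2, "xyz": [0, 0, -0.7], "turn": 0},
    {"grip": 0.2, "xyz": [0.25, 0.4, -0.7], "turn": 0},
    {"grip": 0.2, "xyz": [0.45, 0.7, -0.7], "turn": 0},
    {"grip": 0.2, "xyz": [0.55, 1, -0.7], "turn": 0},
    {"grip": 0.2, "xyz": [0.55, 1, -0.7], "turn": 0},
    {"grip": 0.2, "xyz": [0.55, 1, -0.7], "turn": 0},
  ],
)

```text
time_s: 25.1
tool_pos: [0.4904, -0.1412, 0.1082]
tcp_rot: [0.004, -3.14, -0.002]
wrist_force: [0.5, -0.7, -0.5]
grip_width: 0.0385
grasp_force: 60.7
```

```bash
python3 g.py .4906 -.1242 .09 0
```

```text
t 25.1 pos [ 0.4904 -0.1412  0.1082] yaw rv [ 4.00e-03 -3.14e+00 -2.00e-03] w 0.0385 F [ 0.5 -0.7 -0.5] grip 60.7 -> xyz [-0.002, 0.113, 0.121]  turn 0.0008
```

Emit:
play_rows(
  deltas=[
    {"grip": 0.2, "xyz": [0, 0.12, 0], "turn": 0},
    {"grip": 0.2, "xyz": [0, 0.12, 0.07], "turn": 0},
    {"grip": 0.2, "xyz": [0, 0.12, 0.11], "turn": 0},
    {"grip": 0.2, "xyz": [0, 0.12, 0.11], "turn": 0},
    {"grip": 0.2, "xyz": [0, 0.12, 0.11], "turn": 0},
  ],
)

```text
time_s: 25.6
tool_pos: [0.4921, -0.1268, 0.091]
tcp_rot: [-0.002, -3.141, -0.0]
wrist_force: [-0.1, 0.6, -0.7]
grip_width: 0.0384
grasp_force: 60.7
```

```bash
python3 g.py .4906 -.1242 .07 0;python3 look.py scene l8 345 265 80 70 8
```

```text
t 25.6 pos [ 0.4921 -0.1268  0.091 ] yaw rv [-2.000e-03 -3.141e+00 -0.000e+00] w 0.0384 F [-0.1  0.6 -0.7] grip 60.7 -> xyz [0.01, 0.017, 0.14]  turn -0.0003
```

View pics/l8.png

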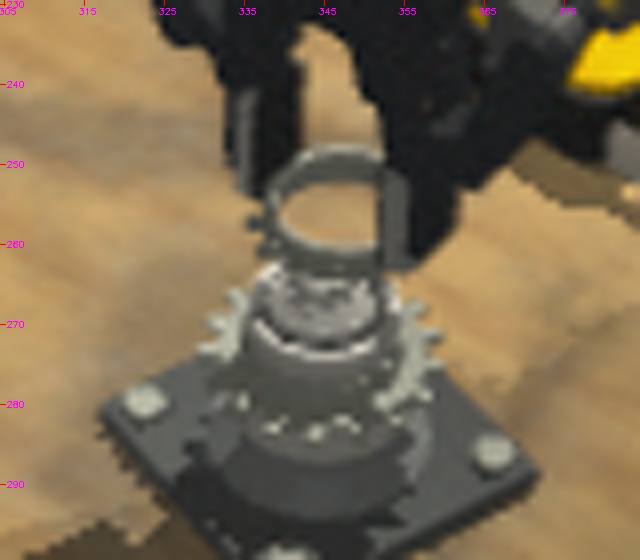

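The sprocket is level, with its collar centre at about u=347.6 against the hub's 345.2, mostly because of the y offset of the hand. Correct x and y before lowering.

Emit:
play_rows(
  deltas=[
    {"grip": 0.2, "xyz": [0.014, 0.016, 0], "turn": 0},
    {"grip": 0.2, "xyz": [0.014, 0.016, 0], "turn": 0},
    {"grip": 0.2, "xyz": [0.014, 0.016, 0.03], "turn": 0},
    {"grip": 0.2, "xyz": [0.014, 0.016, 0.03], "turn": 0},
  ],
)

```text
time_s: 26.05
tool_pos: [0.4897, -0.1236, 0.0866]
tcp_rot: [-0.0, -3.141, -0.001]
wrist_force: [0.3, 0.2, -0.3]
grip_width: 0.0384
grasp_force: 60.7
```

```bash
python3 g.py .4897 -.1241 .07 0;python3 - <<'E'
from h import *;from workcell import bot;import pickle
d={"scene":bot.capture("scene")};o=bot.get_obs()["tool_pos"];s=d["scene"]
# dark-through-bore test skipped; signed circle fit restricted by prior
for zz in(.0070,.0076,.0082):
    g=[]
    for c in([(.021,0),(.0175,0)],):
        x,f=fit(d,o+[0,0,zz],c,("scene",),False,.7);g.append(((x-o[:2]).round(4),round(f,1)))
    print(zz,g)
E
```

```text
t 26.05 pos [ 0.4897 -0.1236  0.0866] yaw rv [-0.000e+00 -3.141e+00 -1.000e-03] w 0.0384 F [ 0.3  0.2 -0.3] grip 60.7 -> xyz [0.0, -0.004, 0.11]  turn -0.0000
0.007 [(array([0.0012, 0.0003]), np.float64(33.4))]
0.0076 [(array([ 0.003 , -0.0118]), np.float64(33.3))]
0.0082 [(array([ 0.0027, -0.012 ]), np.float64(33.3))]
```

Emit:
play_rows(
  deltas=[
    {"grip": 0.2, "xyz": [0, -0.003, 0.04], "turn": 0},
    {"grip": 0.2, "xyz": [0, -0.003, 0.07], "turn": 0},
    {"grip": 0.2, "xyz": [0, -0.003, 0.1], "turn": 0},
    {"grip": 0.2, "xyz": [0, -0.003, 0.12], "turn": 0},
    {"grip": 0.2, "xyz": [0, -0.003, 0.135], "turn": 0},
    {"grip": 0.2, "xyz": [0, -0.003, 0.135], "turn": 0},
  ],
)

```text
time_s: 26.7
tool_pos: [0.4898, -0.124, 0.0664]
tcp_rot: [-0.0, -3.141, -0.0]
wrist_force: [-0.4, 0.9, -0.7]
grip_width: 0.0389
grasp_force: 60.7
```

Clear so far. Lower the last 3–4 mm.

Emit:
play_rows(
  deltas=[
    {"grip": 0.2, "xyz": [0, 0, 0.01], "turn": 0},
    {"grip": 0.2, "xyz": [0, 0, 0.02], "turn": 0},
    {"grip": 0.2, "xyz": [0, 0, 0.024], "turn": 0},
    {"grip": 0.2, "xyz": [0, 0, 0.027], "turn": 0},
    {"grip": 0.2, "xyz": [0, 0, 0.027], "turn": 0},
  ],
)

```text
time_s: 27.2
tool_pos: [0.4899, -0.1241, 0.0634]
tcp_rot: [-0.0, 3.141, -0.0]
wrist_force: [-3.4, 0.3, 6.0]
grip_width: 0.0385
grasp_force: 61.5
```

Emit:
play_rows(
  deltas=[
    {"grip": 0, "xyz": [0, 0, 0], "turn": 0},
    {"grip": -0.3, "xyz": [0, 0, 0], "turn": 0},
    {"grip": -0.4, "xyz": [0, 0, 0], "turn": 0},
    {"grip": -0.4, "xyz": [0, 0, 0], "turn": 0},
    {"grip": -0.4, "xyz": [0, 0, -0.3], "turn": 0},
    {"grip": -0.4, "xyz": [0, 0, -0.45], "turn": 0},
    {"grip": -0.4, "xyz": [0, 0, -0.45], "turn": 0},
    {"grip": -0.4, "xyz": [0.1, 0.33, -0.45], "turn": 0},
    {"grip": -0.4, "xyz": [0.2, 0.66, -0.45], "turn": 0},
    {"grip": -0.4, "xyz": [0.33, 1, -0.45], "turn": 0},
  ],
)

```text
time_s: 28.2
tool_pos: [0.4423, 0.0196, 0.1293]
tcp_rot: [-0.003, -3.141, -0.001]
wrist_force: [1.2, 0.3, 0.1]
grip_width: 0.0597
grasp_force: 0.0
```

Emit:
play_rows(
  deltas=[
    {"grip": -0.4, "xyz": [0, 0.33, 0], "turn": 0},
    {"grip": -0.4, "xyz": [0, 0.66, 0], "turn": 0},
    {"grip": -0.4, "xyz": [0, 1, 0], "turn": 0},
    {"grip": -0.4, "xyz": [0, 1, 0], "turn": 0},
  ],
)

```text
time_s: 28.6
tool_pos: [0.4423, 0.1734, 0.1294]
tcp_rot: [0.01, -3.141, -0.002]
wrist_force: [-0.1, -1.1, 0.2]
grip_width: 0.0598
grasp_force: 0.0
```

Emit:
play_rows(
  deltas=[
    {"grip": -0.4, "xyz": [0, 0.33, 0], "turn": 0},
    {"grip": -0.4, "xyz": [0, 0.66, 0], "turn": 0},
    {"grip": -0.4, "xyz": [0, 0.9, 0], "turn": 0},
    {"grip": -0.4, "xyz": [0, 0.9, 0], "turn": 0},
    {"grip": -0.4, "xyz": [0, 0.9, 0], "turn": 0},
  ],
)

```text
time_s: 29.1
tool_pos: [0.4428, 0.3031, 0.1291]
tcp_rot: [0.002, -3.14, 0.002]
wrist_force: [-0.2, 0.2, -0.5]
grip_width: 0.0597
grasp_force: 0.0
```

```bash
python3 - <<'E'
import pickle;from h import *
d=pickle.load(open("d0.pkl","rb"))
for n,u,v,z in(("top",194,292,.006),("scene",192,218,.007)):
    g=cv2.cvtColor(d[n]["color"],cv2.COLOR_RGB2GRAY)[v-13:v+13,u-13:u+13]
    for th in(85,100):
        m=(g<th).astype(np.uint8);c,_=cv2.findContours(m,0,1);c=max(c,key=cv2.contourArea);h=cv2.convexHull(c);M=cv2.moments(h)
        x,y,w,hh=cv2.boundingRect(c);p=(u-13+M["m10"]/M["m00"],v-13+M["m01"]/M["m00"]);print(n,th,np.round(p,2),(x+u-13,y+v-13,w,hh),ray_z(d[n],p,z).round(4))
E
python3 g.py .4393 .3345 .05 0
```

```text
top 85 [196.25 292.82] (191, 286, 10, 13) [0.4357 0.329  0.006 ]
top 100 [193.68 291.88] (187, 285, 14, 15) [0.4384 0.3362 0.006 ]
scene 85 [191.21 219.07] (184, 213, 16, 13) [0.4375 0.3334 0.007 ]
scene 100 [191.16 219.11] (183, 213, 17, 13) [0.4373 0.3334 0.007 ]
t 29.1 pos [0.4428 0.3031 0.1291] yaw rv [ 2.00e-03 -3.14e+00  2.00e-03] w 0.0597 F [-0.2  0.2 -0.5] grip 0.0 -> xyz [0.022, 0.21, 0.527]  turn 0.0004
```

Emit:
play_rows(
  deltas=[
    {"grip": -0.3, "xyz": [0.026, 0.211, 0.2], "turn": 0},
    {"grip": -0.3, "xyz": [0.026, 0.211, 0.5], "turn": 0},
    {"grip": -0.2, "xyz": [0.026, 0.211, 0.6], "turn": 0},
    {"grip": -0.2, "xyz": [0.026, 0.211, 0.6], "turn": 0},
    {"grip": -0.2, "xyz": [0.026, 0.211, 0.6], "turn": 0},
    {"grip": -0.2, "xyz": [0.026, 0.211, 0.6], "turn": 0},
  ],
)

```text
time_s: 29.7
tool_pos: [0.4407, 0.3347, 0.0417]
tcp_rot: [0.002, 3.139, 0.002]
wrist_force: [1.2, 0.3, -0.5]
grip_width: 0.0514
grasp_force: 0.0
```

Emit:
play_rows(
  deltas=[
    {"grip": -0.2, "xyz": [0.01, 0, 0.13], "turn": 0},
    {"grip": -0.2, "xyz": [0.01, 0, 0.2], "turn": 0},
    {"grip": -0.2, "xyz": [0.01, 0, 0.235], "turn": 0},
    {"grip": -0.2, "xyz": [0.01, 0, 0.235], "turn": 0},
    {"grip": -0.2, "xyz": [0.01, 0, 0.235], "turn": 0},
  ],
)

```text
time_s: 30.2
tool_pos: [0.4384, 0.3352, 0.0055]
tcp_rot: [0.0, 3.141, 0.001]
wrist_force: [-0.0, 0.0, 0.4]
grip_width: 0.0515
grasp_force: 0.0
```

Emit:
play_rows(
  deltas=[
    {"grip": 0, "xyz": [0, 0, 0], "turn": 0},
    {"grip": 0.2, "xyz": [0, 0, 0], "turn": 0},
    {"grip": 0.3, "xyz": [0, 0, 0], "turn": 0},
    {"grip": 0.4, "xyz": [0, 0, 0], "turn": 0},
    {"grip": 0.45, "xyz": [0, 0, 0], "turn": 0},
    {"grip": 0.45, "xyz": [0, 0, 0], "turn": 0},
  ],
)

```text
time_s: 30.8
tool_pos: [0.4384, 0.3353, 0.0059]
tcp_rot: [0.0, 3.14, 0.001]
wrist_force: [-1.7, -1.6, 7.1]
grip_width: 0.0288
grasp_force: 58.7
```

Emit:
play_rows(
  deltas=[
    {"grip": 0.45, "xyz": [0, 0, -0.1], "turn": 0},
    {"grip": 0.45, "xyz": [0, 0, -0.4], "turn": 0},
    {"grip": 0.45, "xyz": [0, 0, -0.75], "turn": 0},
    {"grip": 0.45, "xyz": [0, 0, -0.75], "turn": 0},
    {"grip": 0.45, "xyz": [-0.1, -0.33, -0.75], "turn": 0},
    {"grip": 0.45, "xyz": [-0.2, -0.66, -0.75], "turn": 0},
    {"grip": 0.45, "xyz": [-0.35, -1, -0.75], "turn": 0},
    {"grip": 0.45, "xyz": [-0.35, -1, -0.75], "turn": 0},
  ],
)

```text
time_s: 31.6
tool_pos: [0.492, 0.1809, 0.1172]
tcp_rot: [0.007, 3.141, -0.002]
wrist_force: [0.5, 0.4, -0.6]
grip_width: 0.0286
grasp_force: 59.5
```

Emit:
play_rows(
  deltas=[
    {"grip": 0.45, "xyz": [0, -0.33, 0], "turn": 0},
    {"grip": 0.45, "xyz": [0, -0.66, 0], "turn": 0},
    {"grip": 0.45, "xyz": [0, -1, 0], "turn": 0},
    {"grip": 0.45, "xyz": [0, -1, 0], "turn": 0},
  ],
)

```text
time_s: 32.0
tool_pos: [0.4904, 0.0304, 0.1171]
tcp_rot: [-0.009, -3.141, 0.002]
wrist_force: [-0.4, 0.4, -0.3]
grip_width: 0.0287
grasp_force: 59.6
```

Emit:
play_rows(
  deltas=[
    {"grip": 0.45, "xyz": [0, -0.33, 0], "turn": 0},
    {"grip": 0.45, "xyz": [0, -0.66, 0], "turn": 0},
    {"grip": 0.45, "xyz": [0, -0.9, 0], "turn": 0},
    {"grip": 0.45, "xyz": [0, -0.95, 0], "turn": 0},
    {"grip": 0.45, "xyz": [0, -0.95, 0], "turn": 0},
  ],
)

```text
time_s: 32.5
tool_pos: [0.4904, -0.1076, 0.1171]
tcp_rot: [-0.003, -3.141, -0.001]
wrist_force: [0.3, 0.9, -0.4]
grip_width: 0.0289
grasp_force: 59.6
```

```bash
python3 g.py .4908 -.1241 .095 0
```

```text
t 32.5 pos [ 0.4904 -0.1076  0.1171] yaw rv [-3.000e-03 -3.141e+00 -1.000e-03] w 0.0289 F [ 0.3  0.9 -0.4] grip 59.6 -> xyz [-0.003, -0.11, 0.147]  turn -0.0006
```

Emit:
play_rows(
  deltas=[
    {"grip": 0.45, "xyz": [0, -0.107, 0], "turn": 0},
    {"grip": 0.45, "xyz": [0, -0.107, 0.1], "turn": 0},
    {"grip": 0.45, "xyz": [0, -0.107, 0.15], "turn": 0},
    {"grip": 0.45, "xyz": [0, -0.107, 0.15], "turn": 0},
    {"grip": 0.45, "xyz": [0, -0.107, 0.15], "turn": 0},
  ],
)

```text
time_s: 33.0
tool_pos: [0.4905, -0.1229, 0.095]
tcp_rot: [0.002, -3.141, -0.001]
wrist_force: [-0.7, 0.8, -0.4]
grip_width: 0.0283
grasp_force: 59.6
```

```bash
python3 g.py .4905 -.1241 .08 0;python3 - <<'E'
from h import *;from workcell import bot
d={"scene":bot.capture("scene")};o=bot.get_obs()["tool_pos"]
for zz in(-.0019,-.0009,.0081):
    for c in([(.022,0)] if zz<0 else [(.016,0),(.0125,0)],):
        x,f=fit(d,o+[0,0,zz],c,("scene",),False,.7);print(zz,(x-o[:2]).round(4),round(f,1))
E
```

```text
t 33.0 pos [ 0.4905 -0.1229  0.095 ] yaw rv [ 2.000e-03 -3.141e+00 -1.000e-03] w 0.0283 F [-0.7  0.8 -0.4] grip 59.6 -> xyz [-0.0, -0.008, 0.1]  turn 0.0003
-0.0019 [ 0.0008 -0.0013] 21.3
-0.0009 [ 0.0001 -0.0018] 21.4
0.0081 [-0.0153 -0.0024] 33.2
```

Emit:
play_rows(
  deltas=[
    {"grip": 0.45, "xyz": [0, -0.007, 0.03], "turn": 0},
    {"grip": 0.45, "xyz": [0, -0.007, 0.06], "turn": 0},
    {"grip": 0.45, "xyz": [0, -0.007, 0.085], "turn": 0},
    {"grip": 0.45, "xyz": [0, -0.007, 0.105], "turn": 0},
    {"grip": 0.45, "xyz": [0, -0.007, 0.105], "turn": 0},
  ],
)

```text
time_s: 33.55
tool_pos: [0.4901, -0.1245, 0.0787]
tcp_rot: [-0.0, -3.141, -0.001]
wrist_force: [0.0, 0.5, -1.5]
grip_width: 0.0286
grasp_force: 59.6
```

Emit:
play_rows(
  deltas=[
    {"grip": 0.45, "xyz": [-0.002, 0.002, 0.008], "turn": 0},
    {"grip": 0.45, "xyz": [-0.002, 0.002, 0.014], "turn": 0},
    {"grip": 0.45, "xyz": [-0.002, 0.002, 0.018], "turn": 0},
    {"grip": 0.45, "xyz": [-0.002, 0.002, 0.018], "turn": 0},
  ],
)

```text
time_s: 33.95
tool_pos: [0.4909, -0.1243, 0.0769]
tcp_rot: [0.0, 3.141, -0.0]
wrist_force: [-1.4, 0.8, 4.4]
grip_width: 0.0287
grasp_force: 60.0
```

The cap is seated at exactly the expected height. Release, retreat upwards and check numerically.

Emit:
play_rows(
  deltas=[
    {"grip": 0.3, "xyz": [0, 0, 0], "turn": 0},
    {"grip": 0, "xyz": [0, 0, 0], "turn": 0},
    {"grip": -0.3, "xyz": [0, 0, 0], "turn": 0},
    {"grip": -0.3, "xyz": [0, 0, 0], "turn": 0},
    {"grip": -0.3, "xyz": [0, 0, -0.3], "turn": 0},
    {"grip": -0.3, "xyz": [0, 0, -0.6], "turn": 0},
    {"grip": -0.3, "xyz": [0, 0.5, -0.7], "turn": 0},
    {"grip": -0.3, "xyz": [0, 1, -0.7], "turn": 0},
    {"grip": -0.3, "xyz": [0, 1, -0.7], "turn": 0},
    {"grip": -0.3, "xyz": [0, 1, -0.7], "turn": 0},
  ],
)

```text
time_s: 34.95
tool_pos: [0.4902, 0.0307, 0.182]
tcp_rot: [-0.009, 3.141, 0.003]
wrist_force: [0.7, 0.5, 0.2]
grip_width: 0.055
grasp_force: 0.0
```

Emit:
play_rows(
  deltas=[
    {"grip": -0.3, "xyz": [0, 0.5, 0], "turn": 0},
    {"grip": -0.3, "xyz": [0, 1, 0], "turn": 0},
    {"grip": -0.3, "xyz": [0, 1, 0], "turn": 0},
    {"grip": -0.3, "xyz": [0, 1, 0], "turn": 0},
  ],
)

```text
time_s: 35.35
tool_pos: [0.4903, 0.1803, 0.1813]
tcp_rot: [-0.009, 3.141, 0.002]
wrist_force: [0.2, -0.6, 0.1]
grip_width: 0.0557
grasp_force: 0.0
```

```bash
python3 - <<'E'
from h import *;from workcell import bot
d={n:bot.capture(n) for n in("scene","top")};print(bot.get_obs()["time_s"])
# dark cap silhouette in scene: hull vs prediction
s=d["scene"];a=np.linspace(0,2*np.pi,60)
for n in d:
    c=d[n]
    P=np.vstack([[.491,-.124,0]+np.c_[r*np.cos(a),r*np.sin(a),0*a+z] for r,z in((.022,.071),(.022,.075),(.016,.085))])
    q=proj(c,P);print(n,"pred",q.min(0).round(1),q.max(0).round(1))
    u,v=proj(c,[[.491,-.124,.076]])[0].round().astype(int)
    g=cv2.cvtColor(c["color"],cv2.COLOR_RGB2GRAY)[v-16:v+16,u-16:u+16]
    print("\n".join(" ".join(f"{k:3d}" for k in r[::1]) for r in g[::2]))
E
```

```text
35.45
scene pred [334.7 254.2] [355.2 271.4]
133 130 128 127 124 123 124 124 124 124 123 123 124 120 121 123 122 128 134 134 137 140 139 139 144 146 147 144 141 145 148 142
130 130 131 127 128 128 131 129 128 126 126 124 120 121 121 118 120 121 121 125 127 129 130 129 129 132 132 133 134 139 142 133
129 126 126 124 123 123 122 124 125 126 124 125 123 123 123 124 119 118 120 122 122 123 124 129 130 130 131 129 127 117 125 130
144 144 141 138 133 129 124 121 121 123 126 131 130 129 127 127 124 122 122 123 122 119 118 118 117 121 123 121 112 119 130 131
150 150 151 152 154 147 143 142 137 136 138 144 145 144 111 110 102 106 103 106 131 140 132 132 130 127 125 127 132 122 124 131
151 155 156 160 161 161 158 159 158 152 144 113  85  52  44  43  40  44  43  43  47  67  96 130 152 149 147 145 137 122 120 123
146 148 151 146 150 151 152 153 148 115  79  77  43  40  42  40  42  43  48  41  40  40  48  71 104 155 154 149 147 143 128 131
149 152 151 147 145 143 136 112  80  76  71  77  45  59  80 100 104  98  73  70  58  46  56  90  80  92 128 153 157 159 160 159
136 137 136 138 142 144 133  85
[... 2377 characters left out ...]
  98  90  99  96  62  61 102 132 143 145 115  86  77  91 114
 88  89  87  95  89  98 116 110 140 137  77  76  76  72  57  57  54  56  49  50  53  67  77  81  68  51  47  72  86  98 113 112
 94  89  87  88 102 140 146 138 136 101  82  80  83  84  81  72  74  72  78  82  82  80  74  77 130 126  70  89  84  98 115 112
109  86  91  84  84  69  52  60  85 101  90  86  85  85  83  83  77  80  85  84  81  73  59  47  46  44  43  46 100 118 113 105
 89  87  89  90  88  77  50  47  45  55  54  62  73  78  70  63  72  87  70  46  48  44  47  40  52  72  77 108 129 125 112 110
 65  76  80  81  85  86  67  44  45  45  44  47  44  49  43  45  44  42  43  43  42  46  40  45  45  72  82 106 128 123 114 111
```

```bash
python3 -c "
from workcell import bot
print(bot.hand_in())"
```

```text
the job is handed in; nothing more can be done
None
```

I stacked all five parts on the hub in the order asked and handed the job in at about 35 s. Each part made contact within about 1 mm of its expected height, and the final camera check matched a seated cap.

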